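# Trim a transmitter's meter reading and shut its service cover

## Task

The test signal is on, but the transmitter's meter reads low. With the yellow plastic tuning tool from the stand, turn the white slotted trimmer in the open service bay clockwise until the black needle stands right over the red marker, leaving the blue trimmer alone. Then hang the tool back up in a hole of its stand, and after that press the bay's cover down until the catch snaps and holds it shut; do not disturb the screwdriver, the parts tray, the loupe or the jar.

Things in the scene. Friction and masses are not known exactly. Their poses are not given: they have to be found in the camera images.
- unit: Transmitter under test: cream housing lying face up, fixed, 170 (own x) x 240 (own y) x 62 mm high. Origin: centre of its underside; x to the top of the meter scale, z up. On the +y half a square meter (108 mm, window 12 mm above the housing top); in the -y half an open bay 110 (x) x 78 (y) mm, centre y -73 mm, with two trimmers in a row along x on a green board 24 mm up.
- trim_slot (a point): The trimmer to set: white slotted rotor 16 mm across in a fixed dark collar (20 mm inside, 25 outside, rim 3 mm above the rotor). Point on its vertical axis, level with its flat top, 43 mm above the bench. x axis along the slot, turning with it. The slot runs right across, 3.2 mm wide, 7 mm deep; its mouth flares to 6.8 mm over the top 3.5 mm.
- trim (a joint): Angle of the white trimmer, rad, growing clockwise seen from above; 0 when the slot lies along the unit's x; stops at -1.75 and 1.75. Stiff to turn (about 0.03 N m), stays where it is left; the blade has about 0.12 rad of play in the slot either way. Every 1 rad moves the needle 0.5 rad, the same way.
- needle (a joint): Reading of the meter: angle of the black needle, rad, 0 at mid-scale (pointing along the unit's x), growing clockwise seen from above. It follows the white trimmer at once: needle = 0.5 x trim.
- mark (a joint): Angle of the red marker on the same scale and about the same pivot as the needle; the wanted reading. It stays put.
- needle_tip (a point): Point on the black needle (56 mm long, 2 mm wide), 54 mm from its pivot; its x axis runs along the needle.
- mark_tip (a point): Point on the red marker (3 mm wide bar, 40 to 62 mm from the pivot), 54 mm from the pivot; its x axis runs along the marker.
- trim2_slot (a point): The other trimmer, blue, of the same size, 50 mm from the white one towards the unit's +x: to be left alone. This point: on its axis, at its top.
- trim2_rim (a point): Point on the blue rotor's top, 7.5 mm off its axis; it shows whether the blue rotor has been turned.
- tuner: Plastic tuning tool, 20-40 g, hanging by its shoulder in an end hole of the stand. z up along its axis; origin: underside of the shoulder, on the stand's top. Yellow shoulder disc 24 mm, z 0 to 5 mm; yellow square handle 14 x 14 mm, z 5 to 54, faces normal to own x and y; white shaft 8 mm, z 0 to -52; white blade z -52 to -62, 10 mm wide along own x, 2 mm thick along own y.
- tuner_tip (a point): Middle of the blade's lower edge, 62 mm below the tool's origin; same axes as the tool (x along the blade's width).
- tuner_grip (a point): Good place to hold the tool: middle of the square handle, 33 mm above the tool's origin and 95 mm above the blade's lower edge.
- stand: Dark steel tool stand, fixed, 160 (own x) x 52 (own y) mm, 78 mm high, left or right of the unit. Origin: centre of its underside. Three square holes in the top plate, 16 mm wide, at own x -45, 0 and 45 mm; the tuning tool and the screwdriver hang in the end holes, the middle one is empty.
- driver: Steel screwdriver with a red round handle (20 mm across, its top 55 mm above the stand), hanging in the other end hole of the stand. Origin like the tuning tool's. Bystander.
- cover (a joint): Angle of the bay's grey hinged cover, rad: 0 shut, about 1.9 standing open, stop at 2.05. A weak hinge spring lifts it to about 0.6 unless the catch holds it. In the last 7 mm its edge must pass the red spring catch (about 6 N down on the thumb pad), which then snaps over the edge and holds the cover at 0.
- cover_hinge (a point): Middle of the cover's hinge line, on the bay's outer (-y) wall, 64 mm above the bench; x axis along the hinge (the unit's x). y axis from the hinge to the free edge, turning with the cover: up when open, the unit's +y when shut; z its outer face's normal. The cover is a plate 118 (x) x 88 (y) x 4 mm, its mid-plane on the hinge.
- cover_pad (a point): Middle of the top of the black ribbed thumb pad (44 x 24 mm, 7 mm raised) on the cover's outer face, 66 mm from the hinge and 9 mm above the cover's mid-plane; 73 mm above the bench when shut. Press here. The red catch, 30 mm wide, 70.5 mm high, stands beyond the free edge, 20 mm from the pad's middle.
- tray: Blue open parts tray 120 x 150 x 26 mm with small parts, loose. Origin: centre of its underside. Bystander.
- loupe: Black eye loupe, 38 mm across, 32 mm high, loose on the bench before one near corner of the unit. Origin: centre of its underside. Bystander.
- jar: Small glass jar of screws with a white cap, 36 mm across, 45 mm high, loose before the other near corner. Origin: centre of its underside. Bystander.
Not all that is in view belongs to the job. There is more than one size of the tuner; the job needs the smaller. There is more than one size of the stand; the job needs the smaller.

How it is judged:
On the way, in this order (a step that is already met when the one before it is completed fails the run):
1. the tuning tool's blade sits in the slot of the white trimmer (horizontal distance between tuner_tip and trim_slot below 0.004 m and z of tuner_tip in the frame of trim_slot below -0.003 m and angle between tuner's own z axis and vertical below 0.2 rad), for 0.1 s.
2. with the blade in the slot, the needle has been brought over the red marker (within 0.05 rad) (all of step 1 and angle between the x axis of needle_tip and the x axis of mark_tip, either way round below 0.05 rad), for 0.2 s.
3. the tuning tool hangs in the stand again, let go (z of tuner in the frame of stand between 0.075 and 0.081 m and x of tuner in the frame of stand between -0.055 and 0.055 m and y of tuner in the frame of stand between -0.01 and 0.01 m and angle between tuner's own z axis and vertical below 0.1 rad and contact force between the fingers and tuner below 0.1 N), for 0.2 s.
4. the cover is down behind its catch (value of joint cover below 0.04 rad), for 0.2 s.
At the end, for the whole second after the job is handed in: The black needle stands over the red marker (within 0.05 rad, 2.7 mm at the tip); the tuning tool hangs upright by its shoulder in a hole of the stand, at rest; the cover is held shut by its catch (under 0.04 rad) (angle between the x axis of needle_tip and the x axis of mark_tip, either way round below 0.05 rad and z of tuner in the frame of stand between 0.075 and 0.081 m and x of tuner in the frame of stand between -0.055 and 0.055 m and y of tuner in the frame of stand between -0.01 and 0.01 m and angle between tuner's own z axis and vertical below 0.1 rad and value of joint cover below 0.04 rad and linear speed of tuner below 0.02 m/s); the robot touches nothing.
It fails at once if the blue trimmer was turned (its rim moved over 2 mm) (distance of trim2_rim from where it was at the start of the episode above 0.002 m).
It fails at once if the screwdriver was disturbed (over 20 mm) (distance of driver from where it was at the start of the episode above 0.02 m).
It fails at once if the parts tray was shoved (over 20 mm) (distance of tray from where it was at the start of the episode above 0.02 m).
It fails at once if the loupe was knocked (over 20 mm) (distance of loupe from where it was at the start of the episode above 0.02 m).
It fails at once if the jar was knocked (over 20 mm) (distance of jar from where it was at the start of the episode above 0.02 m).
It also fails if it takes over 64 s, if anything falls off the work surface, if the arm or the gripper's body presses on something with over 40 N, if the wrist force passes 120 N, or if a joint passes its speed limit or range.

## Robot

A 7-joint arm with a two-finger parallel gripper is mounted at the origin on the work surface. World frame = base frame: x ahead of the robot, y to its left, z up, the work surface at z = 0. Lengths are in m, angles in rad, forces in N, time in s.
With the tool pointing down it reaches from about 0.4 to 0.85 m from the base axis. Payload 10.4 kg.
Tool frame: the origin (TCP) lies between the finger pads; the fingertips stand tip_extent ahead of it and the grasp point (between the pads) lies 2 mm behind it (tip_extent is the distance from the TCP to the fingertips, in m); z points along the fingers, y is the direction in which the jaws open and shut (so a half turn about z gives the same grasp; the last joint's range is limited). The gripper opens to 87 mm and grips with 3 to 60 N. Pads are 19 mm wide; open, the fingers measure 117 mm over their backs; the gripper's body (75 mm by 190 mm) begins 51 mm behind the grasp point.
Start: joints at [-1.269, 0.332, -0.065, 1.46, 0.022, 1.35, -0.088], TCP at [0.199, 0.592, 0.24] pointing down, gripper open.
Joint ranges: [-2.6, 2.6], [-0.5, 2.12], [-1.47, 1.34], [0.16, 2.42], [-1.27, 4.41], [0.06, 2.06], [-2.6, 2.6]. Speed limits (rad/s): [2.22, 2.22, 2.79, 2.79, 3.14, 3.14, 3.14].

## Interface

Orientations are given as a unit quaternion [x, y, z, w].
In Python, from bench import read_state, camera, camera_params, close_job, tip_extent gives the robot as it stands. The module is installed in compiled form; this text tells all that it offers.
- The arm moves only by the tool send_rows, never from a script. Its argument "steps" is a list of rows, each a list of 7 numbers: the turn, a rotation vector about the tool's x, y, z in degrees, then the shift along the tool's x, y, z in m, then the gripper's target within -1 to 1 (shut at 1, half-way at 0, fully open at -1). In form: [[ax, ay, az, x, y, z, jaw], ...]. A call has exactly 10 rows; each row shifts and turns the pose as measured when the row begins, along the tool's axes as they then stand; what a row does not reach is not made up. A row lasts 1/10 s, in which the tool goes at most 50 mm and 8.59 degrees, less where a joint would pass 70% of its speed; a pose out of reach is approached as far as the arm can. A call with a gripper value outside its range is refused whole. The fingers move at their own pace and stop on an object; "force" is the grip in N (left out, the last holds). Time passes only in rows, so rows that do not move let the fingers close, or fill a call up. It gives the time, the measured TCP pose, the force and the opening at its end, in the units of the state.
- read_state(): the state, without advancing time (a new reading comes with each control period).
- camera(name): name is "scene" or "top"; returns (picture, depth): 420x560x3 uint8, blue, green, red; 420x560 float32, m along the optical axis (not along the pixel's ray), 0 where there is no reading.
- camera_params(name): a dict with "camera_matrix" (3x3 intrinsics, pixels), "world_from_camera" (4x4, takes a point from camera to world coordinates). Camera axes: x right, y down, z forward; pixel columns grow to the right and rows downward; lengths in m; the calibration is good to about 2 mm. A picture is of the moment at which its call begins. camera_params takes no time and is no camera call.
- close_job(): hands the job in, once; it reports no verdict.
The state is a dict: "time": time; "joint_positions": joint angles; "joint_vel": joint speeds; "joint_torque": joint torques, N m; "ee_pos": TCP position; "eef_rot": TCP orientation; "ft_force": force on the tool from outside, world axes, zero at the start; "torque": the same for the moment, N m; "width": finger opening in m.
Only numpy, scipy, OpenCV 4.12 (cv2) and the standard library are available. Lean on these libraries where they do the work, as an engineer would, in place of code of your own. Each camera call takes 0.05 s, during which the arm holds its last target.

## Working session

There is one attempt and no reset: what is moved stays moved. The work goes in short steps, Python scripts to look and compute and a tool call to move; the robot and the scene stay as the last step left them, time stands still between calls to the robot, and variables do not carry over. Pictures are saved under pics/ and viewed, and the job is handed in when it is done.

Besides the shell and the picture viewer there is one more tool, called after "Request:" by a JSON object that holds its "method" and its "body", one argument or row to a line. send_rows: Moves the arm, as the interface text tells. Its arguments: {"type":"object","properties":{"steps":{"type":"array"},"force":{"type":"number"}},"required":["steps"]}

```bash
mkdir -p pics
cat > h.py <<'E'
import numpy as np, cv2
from bench import *
def snap(n,f):
    im,d=camera(n); cv2.imwrite(f'pics/{f}.png',im); np.savez(f'pics/{f}.npz',im=im,d=d); return im,d
def load(f):
    z=np.load(f'pics/{f}.npz'); return z['im'],z['d']
def pt(n,d,u,v,zc=None):
    P=camera_params(n);K=P['camera_matrix'];T=P['world_from_camera']
    z=d[int(round(v)),int(round(u))] if zc is None else zc
    c=np.array([(u-K[0,2])/K[0,0]*z,(v-K[1,2])/K[1,1]*z,z,1]); return (T@c)[:3]
def plane(n,u,v,h):
    P=camera_params(n);K=P['camera_matrix'];T=P['world_from_camera']
    r=T[:3,:3]@np.array([(u-K[0,2])/K[0,0],(v-K[1,2])/K[1,1],1]); o=T[:3,3]
    return o+r*(h-o[2])/r[2]
def px(n,p):
    P=camera_params(n);K=P['camera_matrix'];T=P['world_from_camera']
    c=np.linalg.inv(T)@np.r_[p,1]; q=K@c[:3]; return q[:2]/q[2]
def crop(im,u0,v0,u1,v1,s,f):
    cv2.imwrite(f'pics/{f}.png',cv2.resize(im[v0:v1,u0:u1],None,fx=s,fy=s,interpolation=cv2.INTER_CUBIC))
E
python3 - <<'E'
from h import *
np.set_printoptions(precision=4,suppress=True)
snap('scene','s0');snap('top','t0')
for n in('scene','top'):
    print(camera_params(n))
s=read_state();print(s,tip_extent if not callable(tip_extent) else tip_extent())
E
```

```text
{'camera_matrix': array([[547.0675,   0.    , 276.8147],
       [  0.    , 547.0675, 205.0314],
       [  0.    ,   0.    ,   1.    ]]), 'world_from_camera': array([[-0.4531,  0.6734, -0.5842,  1.3094],
       [ 0.8913,  0.3303, -0.3106,  0.3275],
       [-0.0162, -0.6614, -0.7499,  1.0811],
       [ 0.    ,  0.    ,  0.    ,  1.    ]])}
{'camera_matrix': array([[446.9981,   0.    , 278.6877],
       [  0.    , 446.9981, 212.9292],
       [  0.    ,   0.    ,   1.    ]]), 'world_from_camera': array([[-0.0065, -0.9871,  0.1601,  0.3323],
       [-1.    ,  0.0067,  0.0003, -0.1093],
       [-0.0014, -0.1601, -0.9871,  1.2163],
       [ 0.    ,  0.    ,  0.    ,  1.    ]])}
{'time': 0.1, 'joint_positions': array([-1.2686,  0.3328, -0.0647,  1.4608,  0.0216,  1.3499, -0.0885]), 'joint_vel': array([-0.0005, -0.0022,  0.0004, -0.0018,  0.0003,  0.0004,  0.0001]), 'joint_torque': array([  0.0018, -62.4533,   0.0245, -39.0717,  -0.0615,   0.0365,
         0.0001]), 'ee_pos': array([0.1993, 0.592 , 0.2389]), 'eef_rot': array([ 0.1617,  0.9868, -0.0006, -0.0001]), 'ft_force': array([ 0.1623,  0.2364, -0.7115]), 'torque': array([ 0.0378, -0.0589, -0.0264]), 'width': 0.08698760208543384} 0.017
```

View pics/s0.png

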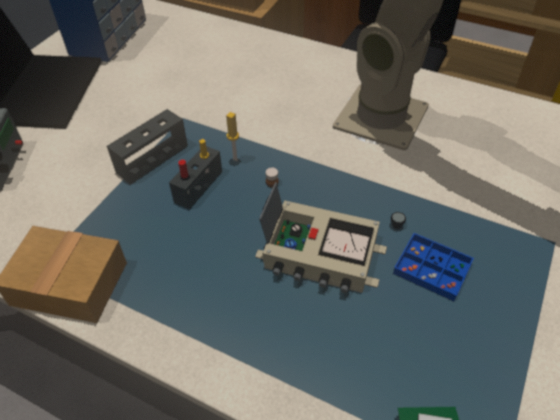

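View pics/t0.png

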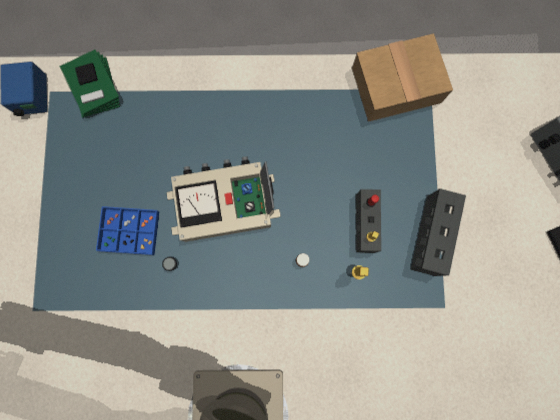

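Scene: the unit is at top (222,200), with the small stand at top (370,220). The small stand holds a red screwdriver at (373,200) and a yellow tool at (373,237).
Tuner candidates: the one hanging in the small stand at top (373,237)/scene (204,147), and a free-standing larger one at top (361,272)/scene (232,122).
Stand candidates: small at top (370,220), large at top (438,232).
I choose the hanging tool and the small stand, and will check them in crops.

Run:
```python
from h import *
im,d=load('s0');crop(im,100,90,260,220,5,'c1');crop(im,250,180,400,300,5,'c2')
im,d=load('t0');crop(im,150,150,290,250,5,'c3');crop(im,340,175,475,285,5,'c4')
```

```text
(no output)
```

View pics/c1.png

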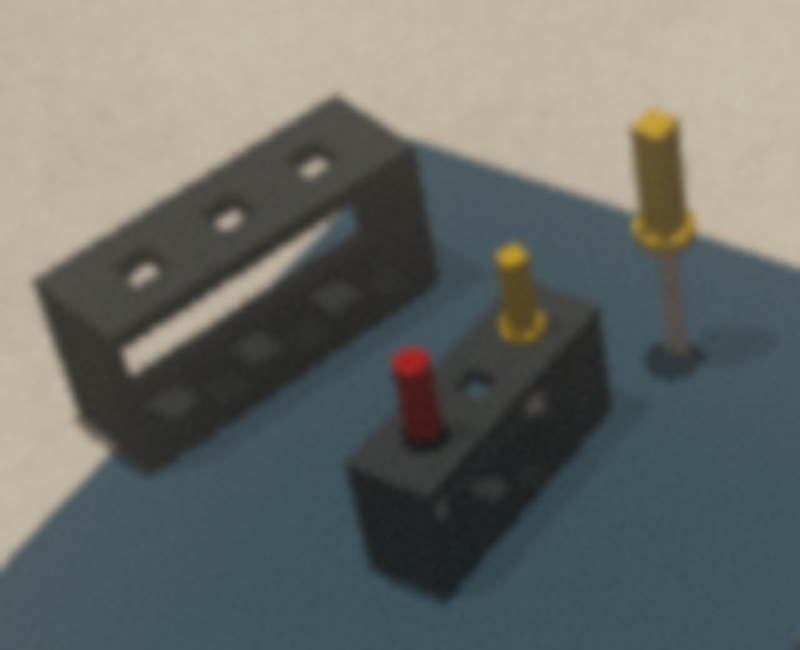

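View pics/c2.png

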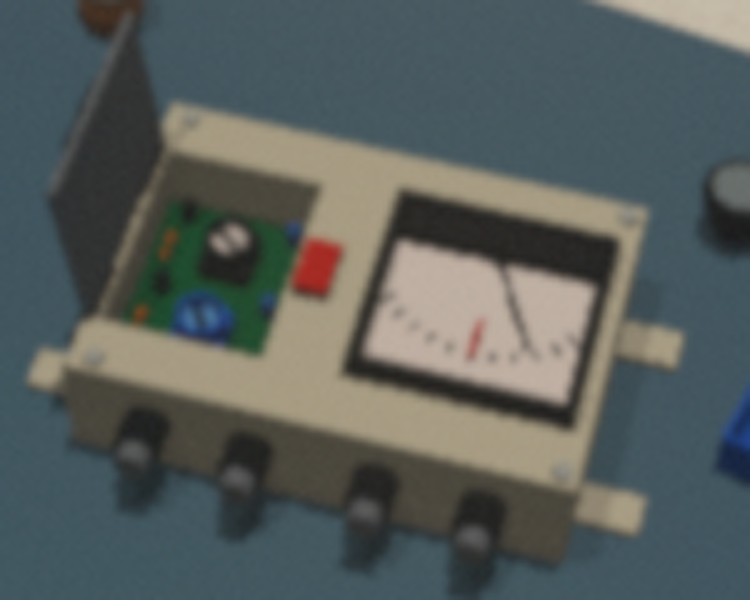

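View pics/c3.png

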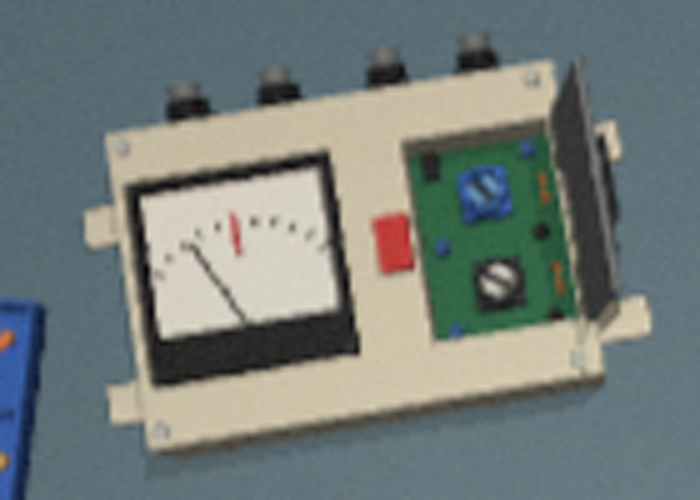

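View pics/c4.png

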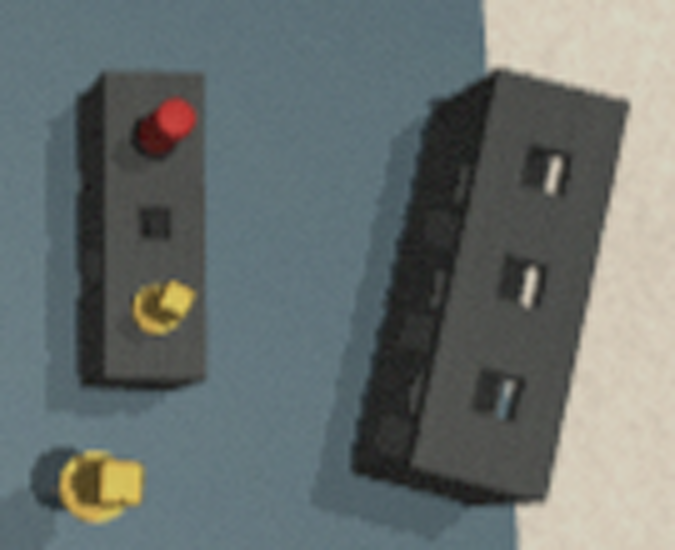

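Run:
```python
from h import *
im,d=load('t0');im2,d2=load('s0')
a=lambda im,u0,v0,u1,v1,s:cv2.resize(im[v0:v1,u0:u1],None,fx=s,fy=s,interpolation=cv2.INTER_LANCZOS4)
# top: trimmers, meter ; scene trimmers ; tools
A=a(im,235,175,265,220,8);B=a(im,175,175,225,225,7);C=a(im2,278,215,318,255,8)
D=a(im,358,190,388,250,6)
def pad(x,h):return cv2.copyMakeBorder(x,0,h-x.shape[0],0,6,cv2.BORDER_CONSTANT)
h=362
cv2.imwrite('pics/m1.png',np.hstack([pad(x,h)for x in (A[:h],B,D)])[:, :800]);cv2.imwrite('pics/m2.png',np.hstack([pad(x,400) for x in (C,a(im2,165,130,215,180,8))]))
```

```text
(no output)
```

View pics/m1.png

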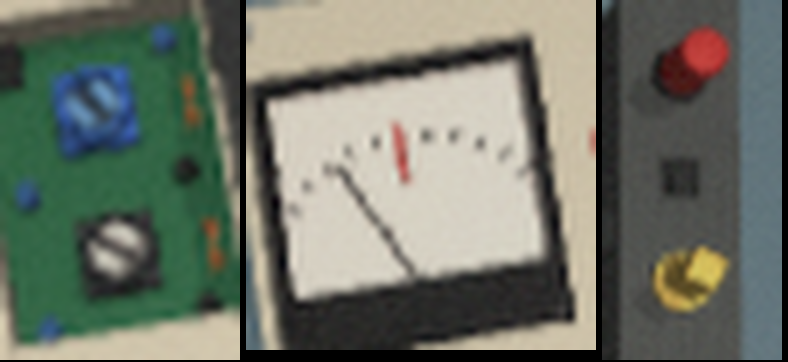

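View pics/m2.png

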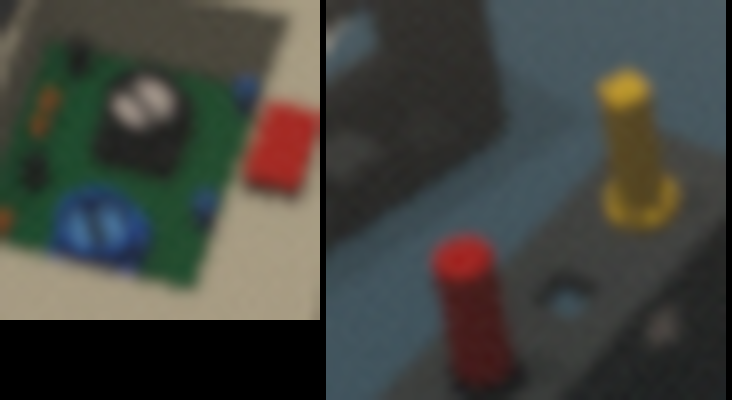

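Run:
```python
from h import *
np.set_printoptions(precision=4,suppress=True)
T=lambda cx,cy,u0,v0,s,h:plane('top',u0+(cx+.5)/s-.5,v0+(cy+.5)/s-.5,h)[:2]
S=lambda cx,cy,u0,v0,s,h:plane('scene',u0+(cx+.5)/s-.5,v0+(cy+.5)/s-.5,h)[:2]
cs=np.array([T(*c,150,150,5,.062) for c in [(108,133),(551,63),(604,376),(150,450)]]);print('unit corners',cs,cs.mean(0))
for i in range(4):
    e=cs[(i+1)%4]-cs[i];print(np.linalg.norm(e),np.degrees(np.arctan2(e[1],e[0])))
cs=np.array([S(*c,250,180,5,.062) for c in [(175,103),(648,210),(570,490),(70,357)]]);print('unit corners S',cs,cs.mean(0))
for i in range(4):
    e=cs[(i+1)%4]-cs[i];print(np.linalg.norm(e),np.degrees(np.arctan2(e[1],e[0])))
print('white top',T(118,250,235,175,8,.043),'blue',T(95,104,235,175,8,.043))
print('white sc',S(143,103,278,215,8,.043),'blue',S(99,225,278,215,8,.043))
print('pivot',T(415-246,272,175,175,7,.07),'tip',T(342-246,170,175,175,7,.07),'mark',T(398-246,127,175,175,7,.07),T(405-246,180,175,175,7,.07))
p=T(415-246,272,175,175,7,.07)
for q in [(342-246,170),(398-246,127),(405-246,180)]:
    e=T(*q,175,175,7,.07)-p;print('ang',np.degrees(np.arctan2(e[1],e[0])),np.linalg.norm(e))
print('hole',T(680-602,178,358,190,6,.078),'tool sh',T(685-602,280,358,190,6,.083),'tool top',T(708-602,269,358,190,6,.132),'drv top',T(706-602,53,358,190,6,.133))
print('hole s',S(567-326,297,165,130,8,.078),'sh',S(642-326,202,165,130,8,.083),'top',S(625-326,88,165,130,8,.132),'drv',S(463-326,258,165,130,8,.133))
st=[T(*c,340,175,5,.078) for c in [(103,72),(205,73),(205,380),(80,378)]];print('stand',st)
im,d=load('t0')
for n,u,v in [('handle',375,235),('platez',364,215),('housing',225,180),('drv',375,199)]:print(n,pt('top',d,u,v))
```

```text
unit corners [[ 0.6201  0.1755]
 [ 0.6568 -0.0595]
 [ 0.4883 -0.0872]
 [ 0.4512  0.1483]] [0.5541 0.0443]
0.23784973658029354 -81.12534703190616
0.1707491883327693 -170.68057785423534
0.23838850211878793 98.95550308844508
0.17108224368136077 9.13819860833271
unit corners S [[ 0.4925 -0.0843]
 [ 0.4543  0.1512]
 [ 0.622   0.1755]
 [ 0.6554 -0.0577]] [0.556  0.0462]
0.2386130297460036 99.22935259180844
0.16946966620103457 8.242081434387543
0.23558177815750467 -81.84748962841473
0.1650172113588298 -170.7175768950264
white top [ 0.5423 -0.0307] blue [ 0.5921 -0.0228]
white sc [ 0.5457 -0.0285] blue [ 0.5936 -0.02  ]
pivot [0.5183 0.0988] tip [0.557  0.1269] mark [0.5732 0.1064] [0.5531 0.1033]
ang 35.951678732131626 0.04785999652728247
ang 7.8428482352165645 0.05549779922447902
ang 7.368669519357816 0.03507431277758749
hole [ 0.4988 -0.3453] tool sh [ 0.4543 -0.3447] tool top [ 0.4535 -0.344 ] drv top [ 0.5426 -0.3466]
hole s [ 0.5034 -0.3413] sh [ 0.4584 -0.3399] top [ 0.457  -0.3406] drv [ 0.5472 -0.3433]
stand [array([ 0.5785, -0.3214]), array([ 0.5776, -0.3745]), array([ 0.418 , -0.3676]), array([ 0.4195, -0.304 ])]
handle [ 0.4522 -0.3436  0.1309]
platez [ 0.5101 -0.329   0.0771]
housing [0.6091 0.0328 0.0605]
drv [ 0.5414 -0.347   0.1318]
```

```bash
cat >> h.py <<'E'
from scipy.spatial.transform import Rotation as Rn
def plan(target,yaw,nrow=None):
    """world target of TCP, yaw(deg) of tool y axis; prints tool-frame totals (shift in the start frame)"""
    s=read_state();R=Rn.from_quat(s['eef_rot']).as_matrix();p=s['ee_pos']
    a=np.radians(yaw);y=np.array([np.cos(a),np.sin(a),0]);z=np.array([0,0,-1.]);x=np.cross(y,z)
    Rt=np.c_[x,y,z]; rv=Rn.from_matrix(R.T@Rt).as_rotvec(degrees=True); sh=R.T@(np.array(target)-p)
    print('t',round(s['time'],2),'p',p.round(4),'yaw_y',round(np.degrees(np.arctan2(R[1,1],R[0,1])),2),'tilt',np.degrees(np.arccos(-R[2,2])).round(2),'w',round(s['width'],4),'F',s['ft_force'].round(1),'q',s['joint_positions'].round(2))
    print('turn',rv.round(2),'shift',(sh).round(4),'len',np.linalg.norm(sh).round(4))
E
python3 - <<'E'
from h import *
np.set_printoptions(precision=4,suppress=True)
im,d=load('t0')
crop(im,363,225,385,247,24,'k1')
for u,v in [(361,272),(358,272),(363,272)]:print(pt('top',d,u,v))
plan([.5,.1,.26],68)
E
```

```text
[ 0.3619 -0.3002  0.1641]
[ 0.3624 -0.2959  0.1484]
[ 0.362  -0.3053  0.1619]
t 0.1 p [0.1993 0.592  0.2389] yaw_y 71.39 tilt 0.07 w 0.087 F [ 0.2  0.2 -0.7] q [-1.27  0.33 -0.06  1.46  0.02  1.35 -0.09]
turn [-0.07  0.01  3.39] shift [-0.4419 -0.3704 -0.0206] len 0.577
```

View pics/k1.png

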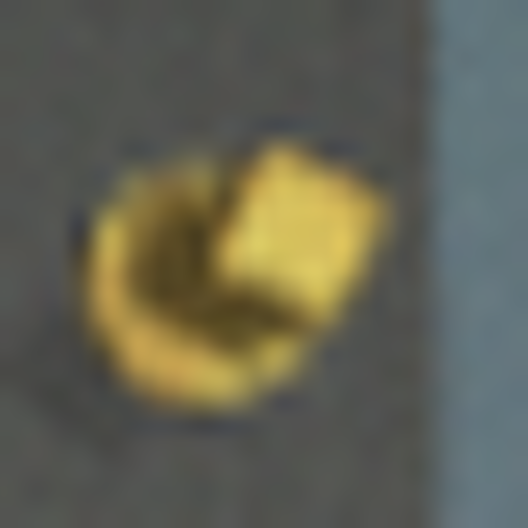

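Request:
{"method": "send_rows", "body": {
  "steps": [
    [0, 0, 0.5, -0.038, -0.032, -0.002, -1],
    [0, 0, 0.5, -0.038, -0.032, -0.002, -1],
    [0, 0, 0.5, -0.038, -0.032, -0.002, -1],
    [0, 0, 0.5, -0.038, -0.032, -0.002, -1],
    [0, 0, 0.5, -0.038, -0.032, -0.002, -1],
    [0, 0, 0.5, -0.038, -0.032, -0.002, -1],
    [0, 0, 0.5, -0.038, -0.032, -0.002, -1],
    [0, 0, 0.5, -0.038, -0.032, -0.002, -1],
    [0, 0, 0.5, -0.038, -0.032, -0.002, -1],
    [0, 0, 0.5, -0.038, -0.032, -0.002, -1]
  ],
  "force": 25
}}

```text
time: 1.1
ee_pos: [0.4374, 0.1568, 0.2545]
eef_rot: [0.2, 0.98, -0.003, -0.003]
ft_force: [1.5, 0.6, 0.1]
width: 0.0867
```

```bash
python3 -c "
from h import *
plan([.455,-.342,.25],64)"
```

```text
t 1.1 p [0.4374 0.1568 0.2545] yaw_y 66.88 tilt 0.44 w 0.0867 F [1.5 0.6 0.1] q [-0.76 -0.04  0.31  1.85  0.01  1.34  0.71]
turn [-0.37 -0.24  2.88] shift [-0.2121 -0.4518  0.0065] len 0.4991
```

Request:
{"method": "send_rows", "body": {
  "steps": [
    [0, 0, 0.3, -0.02, -0.044, 0, -1],
    [0, 0, 0.3, -0.02, -0.044, 0, -1],
    [0, 0, 0.3, -0.02, -0.044, 0, -1],
    [0, 0, 0.3, -0.02, -0.044, 0, -1],
    [0, 0, 0.3, -0.02, -0.044, 0, -1],
    [0, 0, 0.3, -0.02, -0.044, 0, -1],
    [0, 0, 0.3, -0.02, -0.044, 0, -1],
    [0, 0, 0.3, -0.02, -0.044, 0, -1],
    [0, 0, 0.3, -0.02, -0.044, 0, -1],
    [0, 0, 0.3, -0.02, -0.044, 0, -1]
  ]
}}

```text
time: 2.1
ee_pos: [0.4334, -0.3426, 0.2563]
eef_rot: [0.226, 0.974, -0.001, -0.001]
ft_force: [1.4, 0.8, -0.0]
width: 0.0868
```

```bash
python3 -c "
from h import *
plan([.455,-.342,.18],64)"
```

```text
t 2.1 p [ 0.4334 -0.3426  0.2563] yaw_y 63.83 tilt 0.2 w 0.0868 F [ 1.4  0.8 -0. ] q [-0.22  0.21  0.93  1.67 -0.17  1.35  1.86]
turn [-0.19 -0.07 -0.17] shift [-0.0192  0.0104  0.0762] len 0.0793
```

Request:
{"method": "send_rows", "body": {
  "steps": [
    [0, 0, 0, -0.0095, 0.005, 0.018, 0],
    [0, 0, 0, -0.0095, 0.005, 0.018, 0],
    [0, 0, 0, 0, 0, 0.018, 0],
    [0, 0, 0, 0, 0, 0.018, 0],
    [0, 0, 0, 0, 0, 0.018, 0],
    [0, 0, 0, 0, 0, 0.015, 0],
    [0, 0, 0, 0, 0, 0.012, 0],
    [0, 0, 0, 0, 0, 0.01, 0],
    [0, 0, 0, 0, 0, 0.004, 0],
    [0, 0, 0, 0, 0, 0, 0]
  ]
}}

```text
time: 3.1
ee_pos: [0.4508, -0.352, 0.118]
eef_rot: [0.232, 0.973, -0.004, -0.003]
ft_force: [0.3, 0.3, 0.2]
width: 0.0437
```

```bash
python3 -c "
from h import *
plan([.455,-.342,.109],64)
im,d=snap('scene','s1');crop(im,150,80,270,210,4,'s1c')"
```

```text
t 3.1 p [ 0.4508 -0.352   0.118 ] yaw_y 63.11 tilt 0.58 w 0.0437 F [0.3 0.3 0.2] q [-0.11  0.42  0.85  1.78 -0.34  1.1   1.96]
turn [-0.55 -0.18 -0.89] shift [0.0007 0.0109 0.0089] len 0.0141
```

View pics/s1c.png

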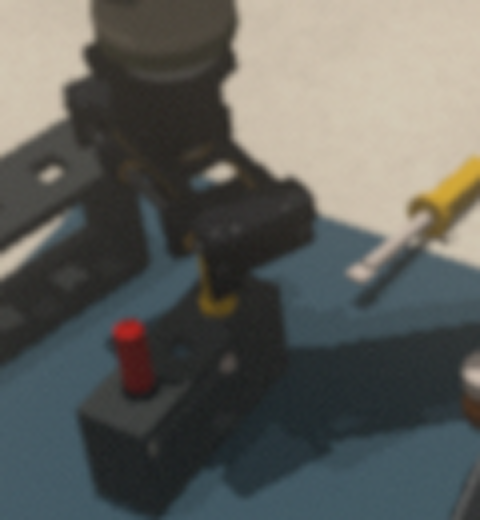

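The crop shows the gripper straddling the small tool (shoulder at crop (215,300)), with the driver upright. The larger spare tool now lies on the mat at (400,230). I'll keep an eye on it. Next I correct the 11 mm offset, then close.

Request:
{"method": "send_rows", "body": {
  "steps": [
    [-0.3, -0.1, -0.5, 0, 0.005, 0, 0],
    [-0.3, -0.1, -0.5, 0, 0.005, 0.003, 0],
    [0, 0, 0, 0, 0.001, 0.004, 0],
    [0, 0, 0, 0, 0, 0.002, 0],
    [0, 0, 0, 0, 0, 0, 0],
    [0, 0, 0, 0, 0, 0, 0.7],
    [0, 0, 0, 0, 0, 0, 1],
    [0, 0, 0, 0, 0, 0, 1],
    [0, 0, 0, 0, 0, 0, 1],
    [0, 0, 0, 0, 0, 0, 1]
  ],
  "force": 25
}}

```text
time: 4.15
ee_pos: [0.4574, -0.342, 0.1106]
eef_rot: [0.223, 0.975, 0.001, 0.002]
ft_force: [-0.2, -0.2, -0.6]
width: 0.0139
```

```bash
python3 -c "
from h import *
plan([.455,-.342,.23],64)"
```

```text
t 4.15 p [ 0.4574 -0.342   0.1106] yaw_y 64.21 tilt 0.29 w 0.0139 F [-0.2 -0.2 -0.6] q [-0.12  0.42  0.84  1.8  -0.35  1.08  1.97]
turn [0.12 0.26 0.21] shift [ 0.0016 -0.0008 -0.1194] len 0.1194
```

Request:
{"method": "send_rows", "body": {
  "steps": [
    [0, 0, 0, 0, 0, -0.005, 1],
    [0, 0, 0, 0, 0, -0.01, 1],
    [0, 0, 0, 0, 0, -0.015, 1],
    [0, 0, 0, 0, 0, -0.02, 1],
    [0, 0, 0, 0, 0, -0.02, 1],
    [0, 0, 0, 0, 0, -0.02, 1],
    [0, 0, 0, 0, 0, -0.02, 1],
    [0, 0, 0, 0, 0, -0.01, 1],
    [0, 0, 0, 0, 0, 0, 1],
    [0, 0, 0, 0, 0, 0, 1]
  ]
}}

```text
time: 5.15
ee_pos: [0.4564, -0.3432, 0.2433]
eef_rot: [0.224, 0.975, 0.0, 0.005]
ft_force: [0.1, 0.4, -1.0]
width: 0.0137
```

```bash
python3 -c "
from h import *
plan([.45,-.2,.25],-27)
im,d=snap('scene','s2');crop(im,140,70,260,190,5,'s2c');print(px('scene',read_state()['ee_pos']-[0,0,.095]))
im,d=snap('top','t2')"
```

```text
t 5.15 p [ 0.4564 -0.3432  0.2433] yaw_y 64.1 tilt 0.56 w 0.0137 F [ 0.1  0.4 -1. ] q [-0.19  0.27  0.91  1.65 -0.23  1.32  1.88]
turn [ 0.55  0.31 91.1 ] shift [ 0.0682  0.126  -0.007 ] len 0.1435
[200.47133054 135.39711549]
```

View pics/s2c.png

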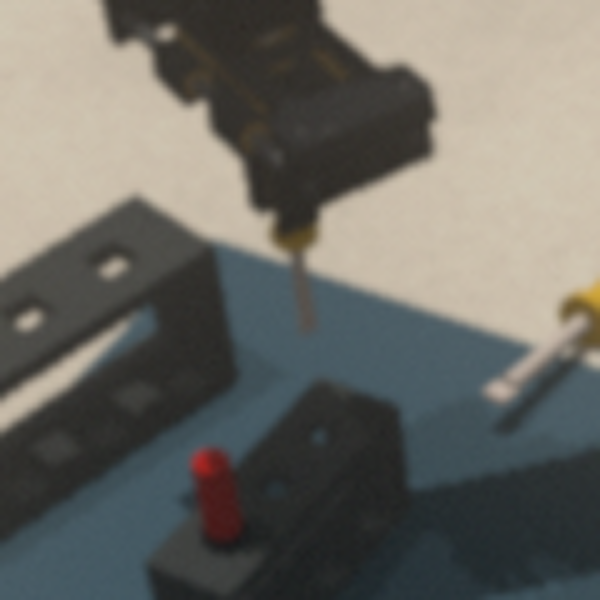

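View pics/t2.png

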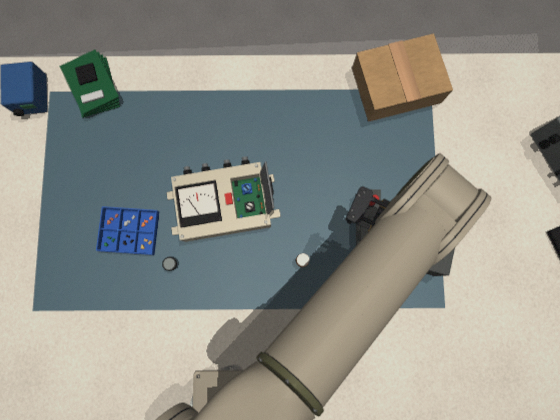

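```bash
python3 -c "
from h import *
plan([.5,-.16,.27],28)"
```

```text
t 5.25 p [ 0.4562 -0.3431  0.2428] yaw_y 64.1 tilt 0.5 w 0.014 F [ 0.6 -0.5 -0.2] q [-0.19  0.27  0.91  1.65 -0.23  1.32  1.88]
turn [ 0.28  0.43 36.1 ] shift [ 0.0403  0.1839 -0.0271] len 0.1902
```

Request:
{"method": "send_rows", "body": {
  "steps": [
    [0, 0, 0, 0.004, 0.016, -0.006, 1],
    [0, 0, 0, 0.007, 0.03, -0.006, 1],
    [0, 0, 0, 0.007, 0.036, -0.006, 1],
    [0, 0, 0, 0.007, 0.036, -0.006, 1],
    [0, 0, 0, 0.007, 0.036, -0.004, 1],
    [0, 0, 7, 0.007, 0.03, 0, 1],
    [0, 0, 8, 0, 0, 0, 1],
    [0, 0, 8, 0, 0, 0, 1],
    [0, 0, 8, 0, 0, 0, 1],
    [0, 0, 6, 0, 0, 0, 1]
  ]
}}

```text
time: 6.25
ee_pos: [0.499, -0.151, 0.2624]
eef_rot: [0.531, 0.847, -0.003, -0.002]
ft_force: [-0.1, 0.2, -0.1]
width: 0.0136
```

```bash
python3 -c "
from h import *
plan([.543,-.03,.25],-27)
im,d=snap('scene','s3');u,v=px('scene',read_state()['ee_pos']-[0,0,.093]);print(u,v);u,v=int(u),int(v);crop(im,u-35,v-50,u+35,v+25,8,'s3c')"
```

```text
t 6.25 p [ 0.499  -0.151   0.2624] yaw_y 25.79 tilt 0.41 w 0.0136 F [-0.1  0.2 -0.1] q [-0.59  0.1   0.86  1.73 -0.07  1.35  0.73]
turn [-0.41  0.11 52.79] shift [0.0898 0.0924 0.0118] len 0.1294
258.1673984119479 162.83452497542405
```

View pics/s3c.png

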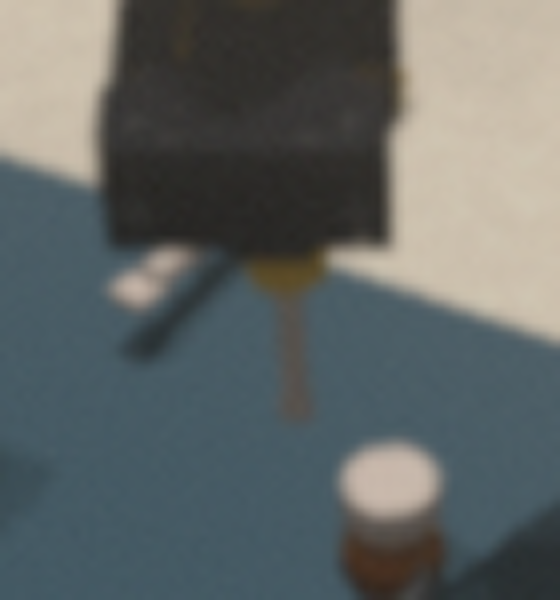

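The tip is at crop (297,415). It shows the blade broadside when jaw y points at the camera, so the blade lies along the gripper's x. Jaw yaw for the slot is therefore about -27°. Next I move over the white trimmer.

Request:
{"method": "send_rows", "body": {
  "steps": [
    [0, 0, 0, 0.01, 0.01, -0.005, 1],
    [0, 0, 0, 0.02, 0.021, -0.003, 1],
    [0, 0, 0, 0.02, 0.021, 0, 1],
    [0, 0, 0, 0.02, 0.021, 0, 1],
    [0, 0, 0, 0.02, 0.02, 0, 1],
    [0, 0, 8, 0, 0, 0, 1],
    [0, 0, 8, 0, 0, 0, 1],
    [0, 0, 8, 0, 0, 0, 1],
    [0, 0, 8, 0, 0, 0, 1],
    [0, 0, 8, 0, 0, 0, 1]
  ]
}}

```text
time: 7.3
ee_pos: [0.5422, -0.0244, 0.262]
eef_rot: [0.791, 0.612, -0.009, -0.004]
ft_force: [0.8, -0.1, -0.5]
width: 0.0135
```

```bash
python3 -c "
from h import *
plan([.544,-.0296,.16],-27)"
```

```text
t 7.3 p [ 0.5422 -0.0244  0.262 ] yaw_y -14.58 tilt 1.17 w 0.0135 F [ 0.8 -0.1 -0.5] q [-0.78  0.18  0.85  1.67 -0.13  1.37 -0.17]
turn [-0.97  0.67 12.43] shift [-0.0036  0.0048  0.1019] len 0.1021
```

Request:
{"method": "send_rows", "body": {
  "steps": [
    [-0.5, 0.3, 6.2, -0.001, 0.001, 0, 1],
    [-0.5, 0.3, 6.2, -0.001, 0.001, 0.01, 1],
    [0, 0, 0, 0, 0.001, 0.02, 1],
    [0, 0, 0, 0, 0.001, 0.02, 1],
    [0, 0, 0, 0, 0, 0.02, 1],
    [0, 0, 0, 0, 0, 0.014, 1],
    [0, 0, 0, 0, 0, 0.008, 1],
    [0, 0, 0, 0, 0, 0.004, 1],
    [0, 0, 0, 0, 0, 0, 1],
    [0, 0, 0, 0, 0, 0, 1]
  ]
}}

```text
time: 8.3
ee_pos: [0.5435, -0.0287, 0.1585]
eef_rot: [0.852, 0.524, -0.003, 0.0]
ft_force: [-0.3, 0.0, 0.2]
width: 0.0137
```

```bash
python3 -c "
from h import *
plan([.544,-.0296,.155],-27)
im,d=snap('scene','s4');u,v=px('scene',read_state()['ee_pos']-[0,0,.0946]);print(u,v);crop(im,265,190,325,250,10,'s4c')"
```

```text
t 8.3 p [ 0.5435 -0.0287  0.1585] yaw_y -26.82 tilt 0.36 w 0.0137 F [-0.3  0.   0.2] q [-0.76  0.28  0.85  1.81 -0.23  1.15 -0.3 ]
turn [-0.15  0.32  0.18] shift [-0.0006  0.0009  0.0035] len 0.0037
295.8654963775542 221.324156169421
```

View pics/s4c.png

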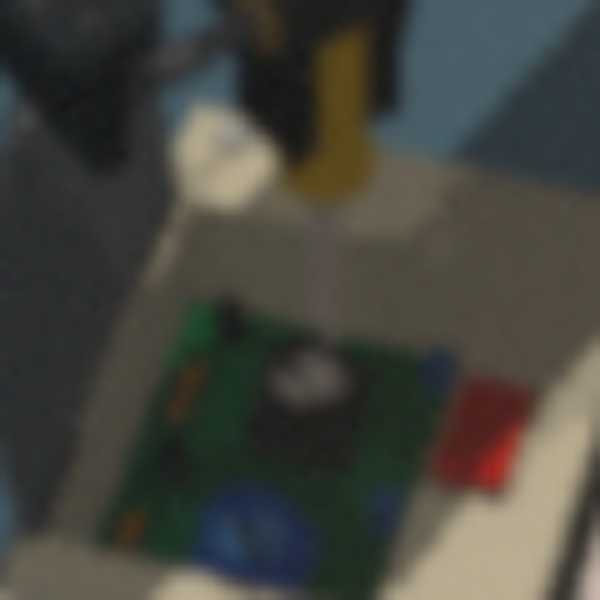

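```bash
python3 -c "
from h import *
im,d=load('s4')
a=im[205:240,278:318]; a=cv2.resize(a,None,fx=18,fy=16,interpolation=cv2.INTER_CUBIC) if 0 else cv2.resize(a,None,fx=16,fy=16,interpolation=cv2.INTER_CUBIC)
a=np.clip(255*(a/255.)**.6*1.3,0,255).astype('uint8');cv2.imwrite('pics/s4d.png',a)
p=read_state()['ee_pos']
print(px('scene',p-[0,0,.0946]),px('scene',[p[0],p[1],.043]),px('scene',[p[0]+.001,p[1],.043])-px('scene',[p[0],p[1],.043]),px('scene',[p[0],p[1]+.001,.043])-px('scene',[p[0],p[1],.043]))"
```

```text
[295.86549638 221.32415617] [295.77981192 226.83120419] [-0.17726526  0.28531905] [0.36937295 0.14031459]
```

View pics/s4d.png

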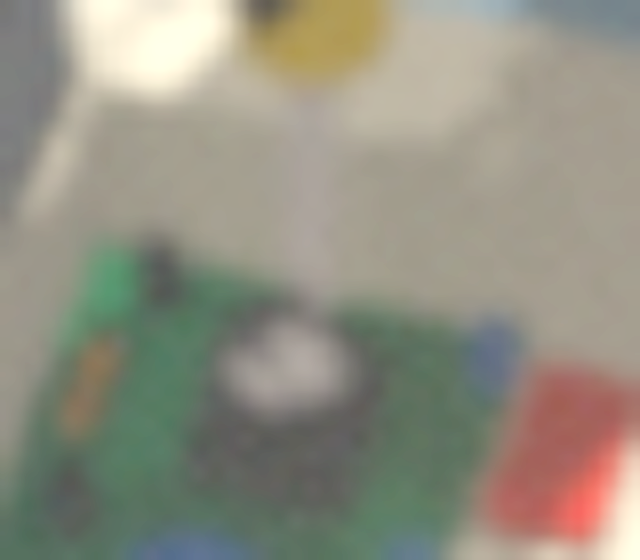

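Request:
{"method": "send_rows", "body": {
  "steps": [
    [-0.1, 0.2, 0.1, -0.0025, 0, 0, 1],
    [0, 0, 0, -0.0025, 0, 0.002, 1],
    [0, 0, 0, 0, 0, 0.005, 1],
    [0, 0, 0, 0, 0, 0.004, 1],
    [0, 0, 0, 0, 0, 0.002, 1],
    [0, 0, 0, 0, 0, 0, 1],
    [0, 0, 0, 0, 0, 0, 1],
    [0, 0, 0, 0, 0, 0, 1],
    [0, 0, 0, 0, 0, 0, 1],
    [0, 0, 0, 0, 0, 0, 1]
  ]
}}

```text
time: 9.35
ee_pos: [0.542, -0.0334, 0.146]
eef_rot: [0.852, 0.523, 0.0, 0.0]
ft_force: [-0.4, 0.8, -0.2]
width: 0.0137
```

```bash
python3 -c "
from h import *
plan([.5415,-.033,.1306],-27)
im,d=snap('scene','s5')
a=im[205:240,278:318]; a=cv2.resize(a,None,fx=16,fy=16,interpolation=cv2.INTER_CUBIC)
a=np.clip(255*(a/255.)**.6*1.3,0,255).astype('uint8');cv2.imwrite('pics/s5d.png',a)"
```

```text
t 9.35 p [ 0.542  -0.0334  0.146 ] yaw_y -26.91 tilt 0.07 w 0.0137 F [-0.4  0.8 -0.2] q [-0.74  0.29  0.84  1.83 -0.24  1.12 -0.29]
turn [ 0.07 -0.01  0.09] shift [ 0.0001 -0.0006  0.0154] len 0.0154
```

View pics/s5d.png

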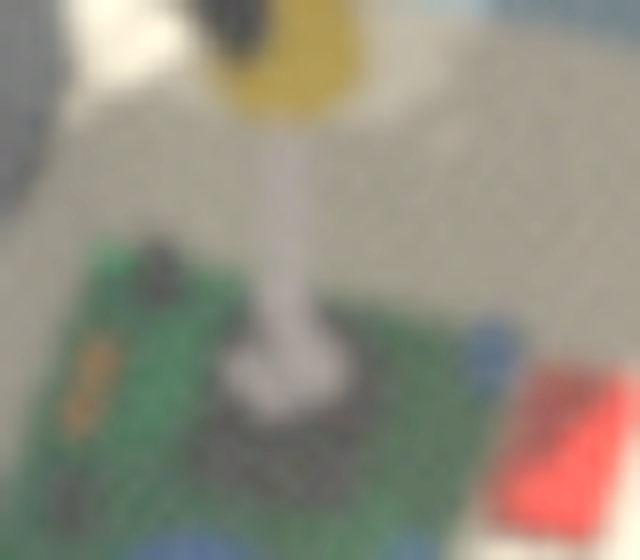

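Request:
{"method": "send_rows", "body": {
  "steps": [
    [0, 0, 0, 0, 0, 0.003, 1],
    [0, 0, 0, 0, 0, 0.003, 1],
    [0, 0, 0, 0, 0, 0.003, 1],
    [0, 0, 0, 0, 0, 0.0025, 1],
    [0, 0, 0, 0, 0, 0.002, 1],
    [0, 0, 0, 0, 0, 0, 1],
    [0, 0, 0, 0, 0, 0, 1],
    [0, 0, 0, 0, 0, 0, 1],
    [0, 0, 0, 0, 0, 0, 1],
    [0, 0, 0, 0, 0, 0, 1]
  ]
}}

```text
time: 10.4
ee_pos: [0.5417, -0.0333, 0.1311]
eef_rot: [0.852, 0.523, 0.0, 0.0]
ft_force: [-0.5, -0.5, -0.2]
width: 0.0144
```

```bash
python3 -c "
from h import *
plan([.5415,-.033,.1306],-27)
im,d=snap('scene','s6')
a=im[205:240,278:318]; a=cv2.resize(a,None,fx=16,fy=16,interpolation=cv2.INTER_CUBIC)
a=np.clip(255*(a/255.)**.6*1.3,0,255).astype('uint8');cv2.imwrite('pics/s6d.png',a)"
```

```text
t 10.4 p [ 0.5417 -0.0333  0.1311] yaw_y -26.9 tilt 0.03 w 0.0144 F [-0.5 -0.5 -0.2] q [-0.73  0.31  0.83  1.85 -0.26  1.09 -0.27]
turn [0.03 0.   0.1 ] shift [ 0.0001 -0.0003  0.0005] len 0.0006
```

View pics/s6d.png

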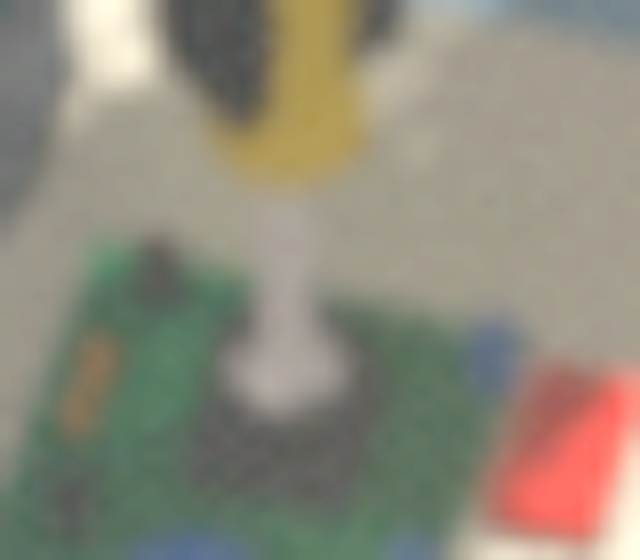

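Request:
{"method": "send_rows", "body": {
  "steps": [
    [0, 0, 5, 0, -0.0004, 0, 1],
    [0, 0, 6, 0, -0.0005, 0, 1],
    [0, 0, 6, 0, -0.0005, 0, 1],
    [0, 0, 6, 0, -0.0005, 0, 1],
    [0, 0, 6, 0, -0.0005, 0, 1],
    [0, 0, 6, 0, -0.0005, 0, 1],
    [0, 0, 6, 0, -0.0005, 0, 1],
    [0, 0, 0, 0, 0, 0, 1],
    [0, 0, 0, 0, 0, 0, 1],
    [0, 0, 0, 0, 0, 0, 1]
  ]
}}

```text
time: 11.45
ee_pos: [0.5396, -0.0312, 0.1312]
eef_rot: [0.984, 0.181, 0.001, 0.001]
ft_force: [-0.4, 1.1, -1.5]
width: 0.0138
```

```bash
python3 -c "
from h import *
plan([.5415,-.033,.1306],-91)
print(read_state()['torque'])
im,d=snap('scene','s7')
crop(im,320,210,385,275,9,'s7c');snap('top','t7')"
```

```text
t 11.45 p [ 0.5396 -0.0312  0.1312] yaw_y -69.18 tilt 0.12 w 0.0138 F [-0.4  1.1 -1.5] q [-0.85  0.35  0.99  1.86 -0.33  1.1  -0.95]
turn [ 0.08 -0.09 21.82] shift [0.0011 0.0023 0.0006] len 0.0027
[-0.13281312  0.1314584   0.02620249]
```

View pics/s7c.png

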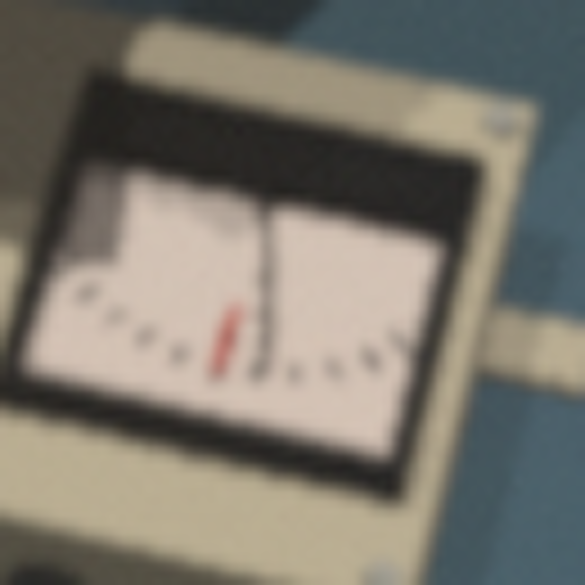

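View pics/t7.png

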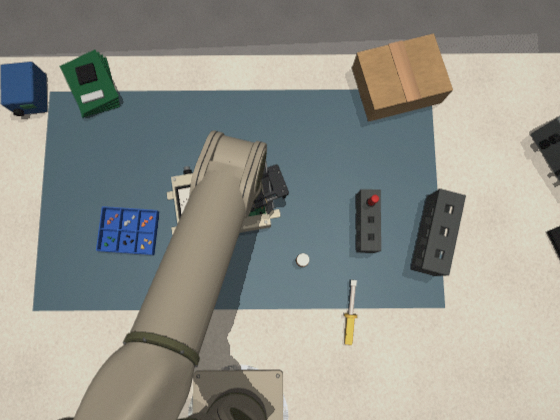

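```bash
cat >> h.py <<'E'
def dirang(pts,u0,v0,s,h=.07):
    P=[plane('scene',u0+(x+.5)/s-.5,v0+(y+.5)/s-.5,h)[:2] for x,y in pts]
    e=P[1]-P[0];return np.degrees(np.arctan2(e[1],e[0])),np.linalg.norm(e),P
E
python3 -c "
from h import *
np.set_printoptions(precision=4,suppress=True)
print(dirang([(266,200),(262,376)],320,210,9));print(dirang([(238,308),(217,378)],320,210,9))
print(dirang([(266,200),(227,345)],320,210,9))
# initial
im,d=load('s0');crop(im,320,210,385,275,9,'s0c')"
```

```text
(np.float64(20.94761658183981), np.float64(0.057416456330783086), [array([0.5216, 0.0999]), array([0.5752, 0.1204])])
(np.float64(9.034706088515788), np.float64(0.023368209845996645), [array([0.5578, 0.1067]), array([0.5809, 0.1104])])
(np.float64(10.340873151720077), np.float64(0.04923027598493938), [array([0.5216, 0.0999]), array([0.57  , 0.1087])])
```

View pics/s0c.png

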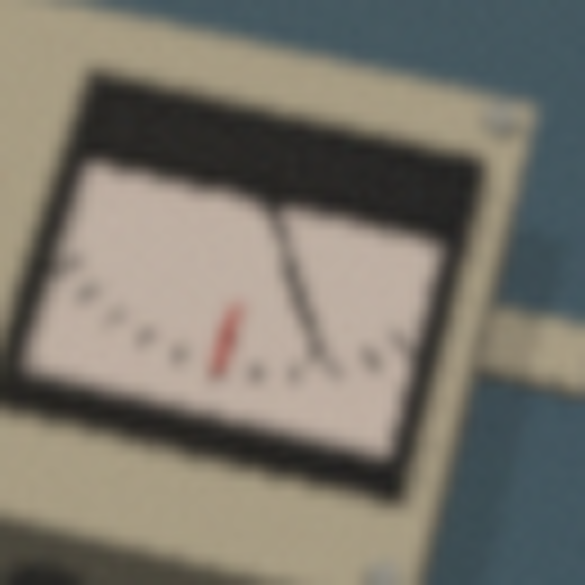

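Request:
{"method": "send_rows", "body": {
  "steps": [
    [0, 0, 5, 0, -0.0004, 0, 1],
    [0, 0, 6, 0, -0.0005, 0, 1],
    [0, 0, 6, 0, -0.0005, 0, 1],
    [0, 0, 5, 0, -0.0004, 0, 1],
    [0, 0, 0, 0, 0, 0, 1],
    [0, 0, 0, 0, 0, 0, 1],
    [0, 0, 0, 0, 0, 0, 1],
    [0, 0, 0, 0, 0, 0, 1],
    [0, 0, 0, 0, 0, 0, 1],
    [0, 0, 0, 0, 0, 0, 1]
  ]
}}

```text
time: 12.55
ee_pos: [0.5393, -0.0302, 0.1312]
eef_rot: [1.0, -0.011, 0.001, -0.0]
ft_force: [1.2, -0.6, -2.1]
width: 0.0139
```

```bash
python3 -c "
from h import *
plan([.5415,-.033,.1306],-91)
print(read_state()['torque'])
im,d=snap('scene','s8')
crop(im,320,210,385,275,9,'s8c')"
```

```text
t 12.55 p [ 0.5393 -0.0302  0.1312] yaw_y -91.25 tilt 0.16 w 0.0139 F [ 1.2 -0.6 -2.1] q [-0.91  0.39  1.07  1.86 -0.38  1.11 -1.3 ]
turn [-0.   -0.16 -0.25] shift [0.0023 0.0028 0.0006] len 0.0037
[-0.17810094  0.09839218  0.04757035]
```

View pics/s8c.png

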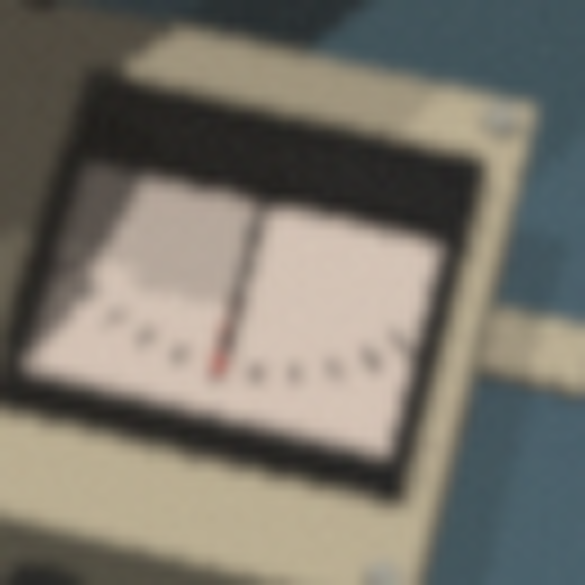

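The needle now lies along the red marker: the line runs from crop (262,200) to (226,350), with only the red tip at (218,365) showing. I'll unload by backing off inside the play, then lift straight out.

Request:
{"method": "send_rows", "body": {
  "steps": [
    [0, 0, -3, 0, 0.0002, 0, 1],
    [0, 0, -3, 0, 0.0002, 0, 1],
    [0, 0, 0, 0, 0, -0.001, 1],
    [0, 0, 0, 0, 0, -0.003, 1],
    [0, 0, 0, 0, 0, -0.005, 1],
    [0, 0, 0, 0, 0, -0.008, 1],
    [0, 0, 0, 0, 0, -0.015, 1],
    [0, 0, 0, 0, 0, -0.02, 1],
    [0, 0, 0, 0, 0, -0.02, 1],
    [0, 0, 0, 0, 0, -0.02, 1]
  ]
}}

```text
time: 13.6
ee_pos: [0.5383, -0.0311, 0.2294]
eef_rot: [0.999, 0.04, 0.0, 0.0]
ft_force: [1.1, -0.2, 0.0]
width: 0.0136
```

```bash
python3 -c "
from h import *
plan([.455,-.342,.26],64)
im,d=snap('scene','s9')
crop(im,320,210,385,275,9,'s9c')"
```

```text
t 13.6 p [ 0.5383 -0.0311  0.2294] yaw_y -85.39 tilt 0.06 w 0.0136 F [ 1.1 -0.2  0. ] q [-1.    0.25  1.14  1.75 -0.23  1.29 -1.3 ]
turn [ 7.0000e-02  3.0000e-02 -1.4939e+02] shift [-0.108   0.3032 -0.0305] len 0.3233
```

View pics/s9c.png

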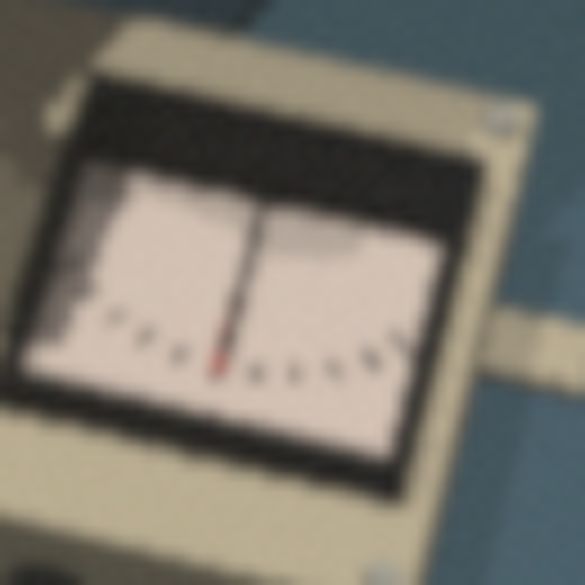

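View pics/s9.png

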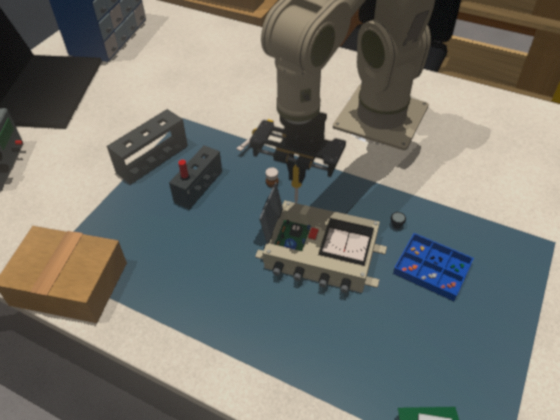

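```bash
python3 -c "
from h import *
im,d=load('t7');im2,_=load('s9')
A=cv2.resize(im[185:255,350:390],None,fx=8,fy=8,interpolation=cv2.INTER_CUBIC)
B=cv2.resize(im2[145:200,170:225],None,fx=8,fy=8,interpolation=cv2.INTER_CUBIC)
B=cv2.copyMakeBorder(B,0,560-440,10,0,cv2.BORDER_CONSTANT)
cv2.imwrite('pics/h1.png',np.clip(np.hstack([A,B]).astype(float)**.75*3.5,0,255).astype('uint8'))"
```

```text
(no output)
```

View pics/h1.png

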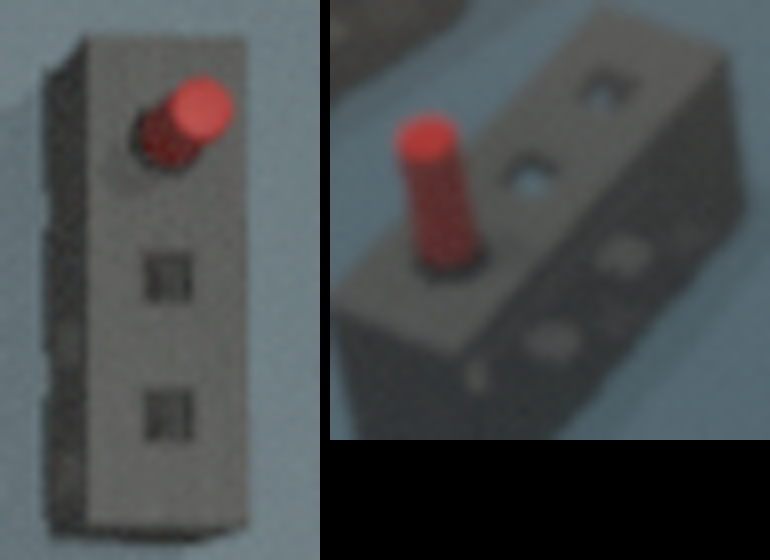

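```bash
python3 -c "
from h import *
T=lambda cx,cy,h:plane('top',350+(cx+.5)/8-.5,185+(cy+.5)/8-.5,h)[:2].round(4)
S=lambda cx,cy,h:plane('scene',170+(cx-330+.5)/8-.5,145+(cy+.5)/8-.5,h)[:2].round(4)
print('top mid',T(169,277,.078),'end',T(169,415,.078),[T(*c,.078) for c in [(88,38),(246,38),(246,524),(88,524)]])
print('scene mid',S(528,172,.078),'end',S(604,86,.078),[S(*c,.078) for c in [(600,5),(730,53),(455,355),(332,295)]])
"
```

```text
top mid [ 0.499  -0.3456] end [ 0.4544 -0.3438] [array([ 0.5777, -0.3224]), array([ 0.5773, -0.3737]), array([ 0.4194, -0.3669]), array([ 0.4197, -0.3167])]
scene mid [ 0.5018 -0.3435] end [ 0.4561 -0.3428] [array([ 0.4227, -0.3653]), array([ 0.4239, -0.3132]), array([ 0.5815, -0.3197]), array([ 0.5767, -0.3696])]
```

```bash
python3 -c "
from h import *
plan([.4508,-.3433,.26],-90)"
```

```text
t 13.65 p [ 0.5398 -0.0316  0.2326] yaw_y -85.42 tilt 0.28 w 0.0139 F [ 2.2 -0.8  2. ] q [-1.    0.25  1.14  1.74 -0.23  1.3  -1.3 ]
turn [ 0.01 -0.27  4.58] shift [-0.1135  0.3036 -0.0278] len 0.3253
```

Request:
{"method": "send_rows", "body": {
  "steps": [
    [0, 0, 0, 0, 0, -0.02, 1],
    [0, 0, 0, -0.008, 0.022, -0.008, 1],
    [0, 0, 0, -0.014, 0.038, 0, 1],
    [0, 0, 0, -0.015, 0.04, 0, 1],
    [0, 0, 0, -0.015, 0.04, 0, 1],
    [0, 0, 0, -0.015, 0.04, 0, 1],
    [0, 0, 0, -0.015, 0.04, 0, 1],
    [0, 0, 0, -0.015, 0.04, 0, 1],
    [0, 0, 2, -0.01, 0.03, 0, 1],
    [0, 0, 2.5, 0, 0, 0, 1]
  ]
}}

```text
time: 14.65
ee_pos: [0.4492, -0.3457, 0.2706]
eef_rot: [1.0, -0.002, 0.008, -0.0]
ft_force: [-0.0, 0.3, -0.0]
width: 0.0138
```

```bash
python3 -c "
from h import *
plan([.4508,-.3433,.19],-90)"
```

```text
t 14.65 p [ 0.4492 -0.3457  0.2706] yaw_y -90.19 tilt 0.88 w 0.0138 F [-0.   0.3 -0. ] q [-0.38  0.33  1.2   1.63 -0.33  1.39 -0.72]
turn [-0.03 -0.88 -0.19] shift [ 0.0004 -0.0024  0.0806] len 0.0806
```

Request:
{"method": "send_rows", "body": {
  "steps": [
    [0, -0.9, 0, 0.001, -0.002, 0, 1],
    [0, 0, 0, 0, 0, 0.015, 1],
    [0, 0, 0, 0, 0, 0.02, 1],
    [0, 0, 0, 0, 0, 0.02, 1],
    [0, 0, 0, 0, 0, 0.015, 1],
    [0, 0, 0, 0, 0, 0.008, 1],
    [0, 0, 0, 0, 0, 0.003, 1],
    [0, 0, 0, 0, 0, 0, 1],
    [0, 0, 0, 0, 0, 0, 1],
    [0, 0, 0, 0, 0, 0, 1]
  ]
}}

```text
time: 15.65
ee_pos: [0.4506, -0.3416, 0.186]
eef_rot: [1.0, 0.003, -0.0, -0.0]
ft_force: [0.3, 1.2, -0.0]
width: 0.0139
```

```bash
python3 -c "
from h import *
plan([.4508,-.3433,.19],-90)
s=read_state()
im,d=snap('scene','s10');crop(im,160,100,230,200,6,'s10c')
print(px('scene',s['ee_pos']-[-.0045,0,.0946]),px('scene',[.4553,-.3433,.078]))"
```

```text
t 15.65 p [ 0.4506 -0.3416  0.186 ] yaw_y -89.71 tilt 0.06 w 0.0139 F [ 0.3  1.2 -0. ] q [-0.33  0.42  1.14  1.74 -0.4   1.25 -0.66]
turn [-0.03  0.04  0.29] shift [ 0.0002  0.0017 -0.004 ] len 0.0044
[203.80223917 151.52740697] [203.81431254 155.06544822]
```

View pics/s10c.png

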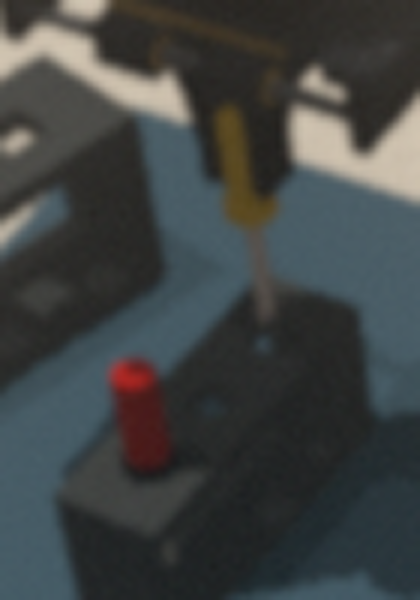

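Request:
{"method": "send_rows", "body": {
  "steps": [
    [0, 0, 0, -0.0015, 0.0006, 0, 1],
    [0, 0, 0, 0, 0, 0.004, 1],
    [0, 0, 0, 0, 0, 0.006, 1],
    [0, 0, 0, 0, 0, 0.006, 1],
    [0, 0, 0, 0, 0, 0.006, 1],
    [0, 0, 0, 0, 0, 0.006, 1],
    [0, 0, 0, 0, 0, 0.002, 1],
    [0, 0, 0, 0, 0, 0, 1],
    [0, 0, 0, 0, 0, 0, 1],
    [0, 0, 0, 0, 0, 0, 1]
  ]
}}

```text
time: 16.7
ee_pos: [0.449, -0.3427, 0.1536]
eef_rot: [1.0, 0.002, -0.0, -0.0]
ft_force: [0.6, 0.3, 0.4]
width: 0.014
```

```bash
python3 -c "
from h import *
plan([.4493,-.342,.112],-90)
s=read_state()
im,d=snap('scene','s11');crop(im,160,100,230,200,6,'s11c')"
```

```text
t 16.7 p [ 0.449  -0.3427  0.1536] yaw_y -89.73 tilt 0.01 w 0.014 F [0.6 0.3 0.4] q [-0.3   0.45  1.11  1.78 -0.43  1.19 -0.64]
turn [-0.01  0.01  0.27] shift [ 0.0003 -0.0007  0.0416] len 0.0416
```

View pics/s11c.png

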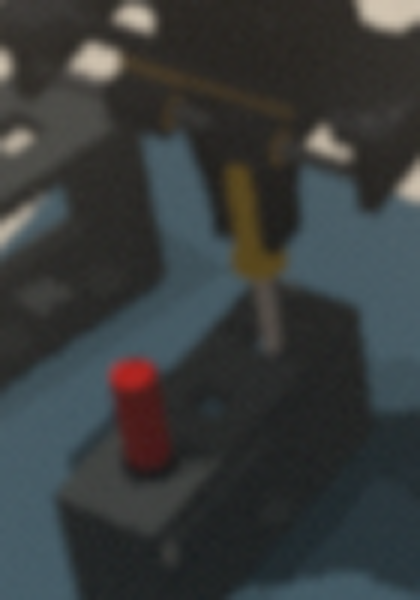

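Request:
{"method": "send_rows", "body": {
  "steps": [
    [0, 0, 0, 0, 0, 0.006, 1],
    [0, 0, 0, 0, 0, 0.008, 1],
    [0, 0, 0, 0, 0, 0.008, 1],
    [0, 0, 0, 0, 0, 0.008, 1],
    [0, 0, 0, 0, 0, 0.006, 1],
    [0, 0, 0, 0, 0, 0.003, 1],
    [0, 0, 0, 0, 0, 0.001, 1],
    [0, 0, 0, 0, 0, 0, 1],
    [0, 0, 0, 0, 0, 0, 1],
    [0, 0, 0, 0, 0, 0, 1]
  ]
}}

```text
time: 17.75
ee_pos: [0.4493, -0.3429, 0.1107]
eef_rot: [1.0, 0.002, 0.0, -0.0]
ft_force: [-0.3, -0.0, 0.3]
width: 0.0141
```

```bash
python3 -c "
from h import *
plan([.4493,-.342,.1106],-90)"
```

```text
t 17.75 p [ 0.4493 -0.3429  0.1107] yaw_y -89.73 tilt 0.04 w 0.0141 F [-0.3 -0.   0.3] q [-0.26  0.5   1.06  1.82 -0.48  1.11 -0.6 ]
turn [-0.03 -0.03  0.27] shift [ 0.     -0.0009  0.0001] len 0.0009
```

Seated height is reached, so I open part-way and rise.

Request:
{"method": "send_rows", "body": {
  "steps": [
    [0, 0, 0, 0, 0, 0, 0.3],
    [0, 0, 0, 0, 0, 0, 0],
    [0, 0, 0, 0, 0, 0, 0],
    [0, 0, 0, 0, 0, 0, 0],
    [0, 0, 0, 0, 0, 0, 0],
    [0, 0, 0, 0, 0, -0.01, 0],
    [0, 0, 0, 0, 0, -0.02, 0],
    [0, 0, 0, 0, 0, -0.03, 0],
    [0, 0, 0, 0, 0, -0.03, 0],
    [0, 0, 0, 0, 0, -0.03, 0]
  ]
}}

```text
time: 18.75
ee_pos: [0.4473, -0.342, 0.2337]
eef_rot: [1.0, 0.002, -0.003, -0.001]
ft_force: [0.8, 0.2, -0.8]
width: 0.0437
```

```bash
python3 -c "
from h import *
plan([.5,-.15,.26],-90)
s=read_state()
im,d=snap('scene','s12');crop(im,160,100,230,200,6,'s12c')
im,d=load('s12');crop(im,240,150,400,290,5,'s12d')"
```

```text
t 18.75 p [ 0.4473 -0.342   0.2337] yaw_y -89.81 tilt 0.34 w 0.0437 F [ 0.8  0.2 -0.8] q [-0.37  0.37  1.18  1.68 -0.35  1.34 -0.7 ]
turn [-0.14  0.31  0.19] shift [ 0.0532 -0.1919 -0.0261] len 0.2009
```

View pics/s12c.png

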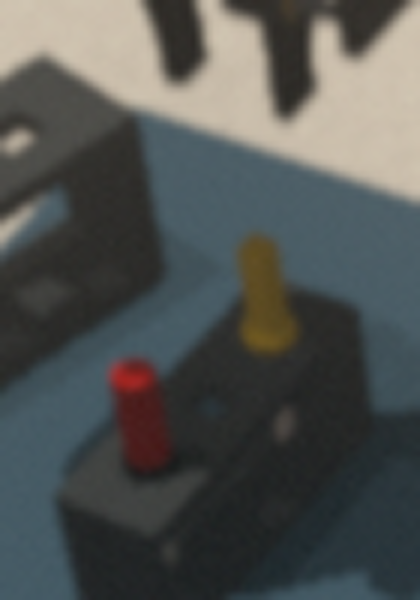

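View pics/s12d.png

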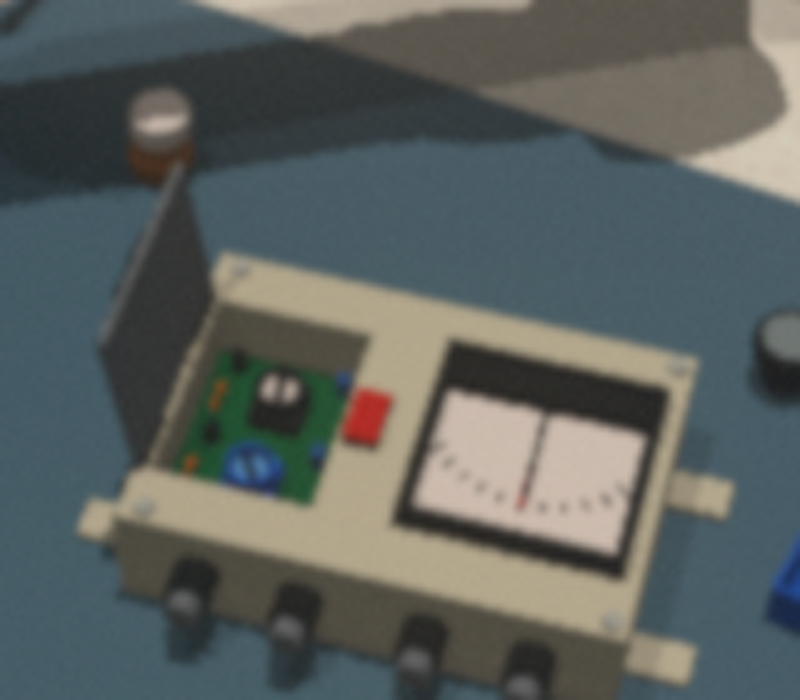

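The tool stands seated in the end hole (shoulder at crop (270,335)). The driver is upright and the needle is on the marker. Now the cover geometry.

```bash
python3 -c "
from h import *
a=np.radians(8.9);ux=np.array([np.cos(a),np.sin(a)]);uy=np.array([-np.sin(a),np.cos(a)])
w=np.array([.5437,-.0295])
f=lambda P:((P[:2]-w)@ux-.025,(P[:2]-w)@uy-.073)
t=lambda cx,cy,h:plane('top',150+(cx+.5)/5-.5,150+(cy+.5)/5-.5,h)
s=lambda cx,cy,h:plane('scene',240+(cx+.5)/5-.5,150+(cy+.5)/5-.5,h)
# catch corners (unit coords rel, white at (-25,-73))
for c in [(374,218),(408,213),(413,268),(382,273)]: print('catch t',np.round(f(t(*c,.0705)),4))
for c in [(360,390),(392,395),(380,435),(345,428)]: print('catch s',np.round(f(s(*c,.0705)),4))
for c in [(552,122),(588,325)]: print('hinge t',np.round(f(t(*c,.064)),4))
for c in [(578,60),(618,290)]: print('edge t',np.round(f(t(*c,.147)),4))
for c in [(212,300),(140,465)]: print('hinge s',np.round(f(s(*c,.064)),4))
for c in [(180,165),(102,345)]: print('edge s',np.round(f(s(*c,.147)),4))
print(plane('top',302,260,.045))
H=w+ux*.025-uy*.043; print('hinge',H,'start',H-uy*.075,'pad',H+uy*.066)
plan([.587,-.16,.234],8.9)
"
```

```text
catch t [ 0.0119 -0.0158]
catch t [ 0.0117 -0.0337]
catch t [-0.0177 -0.0321]
catch t [-0.0177 -0.0158]
catch s [-0.0124 -0.0294]
catch s [-0.0139 -0.0141]
catch s [ 0.011  -0.0131]
catch s [ 0.0118 -0.0299]
hinge t [ 0.0496 -0.1157]
hinge t [-0.0611 -0.1174]
edge t [ 0.0573 -0.1335]
edge t [-0.0598 -0.1346]
hinge s [-0.0508 -0.1154]
hinge s [ 0.0565 -0.1166]
edge s [-0.0584 -0.133 ]
edge s [ 0.0574 -0.1316]
[ 0.3973654  -0.16896795  0.045     ]
hinge [ 0.57505154 -0.06811451] start [ 0.58665482 -0.1422115 ] pad [ 0.56484066 -0.00290916]
t 18.8 p [ 0.4485 -0.3438  0.2385] yaw_y -89.85 tilt 0.04 w 0.0435 F [ 1.4 -1.9  4.2] q [-0.37  0.37  1.18  1.67 -0.35  1.34 -0.7 ]
turn [-1.000e-02  5.000e-02 -9.875e+01] shift [ 0.139  -0.1835  0.0044] len 0.2302
```

Request:
{"method": "send_rows", "body": {
  "steps": [
    [0, 0, 0, 0.012, -0.018, 0, 1],
    [0, 0, 0, 0.024, -0.032, 0, 1],
    [0, 0, 0, 0.028, -0.036, 0, 1],
    [0, 0, 0, 0.028, -0.036, 0, 1],
    [0, 0, 0, 0.026, -0.034, 0, 1],
    [0, 0, 0, 0.014, -0.018, 0, 1],
    [0, 0, -8, 0, 0, 0, 1],
    [0, 0, -8, 0, 0, 0, 1],
    [0, 0, -8, 0, 0, 0, 1],
    [0, 0, -8, 0, 0, 0, 1]
  ]
}}

```text
time: 19.8
ee_pos: [0.5864, -0.164, 0.2472]
eef_rot: [0.959, 0.284, 0.004, 0.003]
ft_force: [0.2, 0.1, 0.1]
width: 0.0004
```

Request:
{"method": "send_rows", "body": {
  "steps": [
    [0, 0, -8, 0, 0, 0, 1],
    [0, 0, -8, 0, 0, 0, 1],
    [0, 0, -8, 0, 0, 0, 1],
    [0, 0, -8, 0, 0, 0, 1],
    [0, 0, -8, 0, 0, 0, 1],
    [0, 0, -8, 0, 0, 0, 1],
    [0, 0, -8, 0, 0, 0, 1],
    [0, 0, -8, 0, 0, 0, 1],
    [0, 0, 0, 0, 0, 0, 1],
    [0, 0, 0, 0, 0, 0, 1]
  ]
}}

```text
time: 20.8
ee_pos: [0.586, -0.1665, 0.2531]
eef_rot: [0.646, 0.763, 0.002, 0.007]
ft_force: [0.6, -0.1, 0.4]
width: 0.0003
```

```bash
python3 -c "
from h import *
plan([.5866,-.147,.2],8.9)"
```

```text
t 20.8 p [ 0.586  -0.1665  0.2531] yaw_y 9.49 tilt 0.88 w 0.0003 F [ 0.6 -0.1  0.4] q [-0.4   0.33  0.77  1.53 -0.23  1.35  0.55]
turn [0.7  0.52 0.58] shift [0.0196 0.0032 0.053 ] len 0.0566
```

Request:
{"method": "send_rows", "body": {
  "steps": [
    [0.4, 0.3, 0.3, 0.008, 0.001, 0, 1],
    [0.3, 0.2, 0.3, 0.008, 0.001, 0.01, 1],
    [0, 0, 0, 0, 0, 0.02, 1],
    [0, 0, 0, 0, 0, 0.02, 1],
    [0, 0, 0, 0, 0, 0.02, 1],
    [0, 0, 0, 0, 0, 0.02, 1],
    [0, 0, 0, 0, 0, 0.018, 1],
    [0, 0, 0, 0, 0, 0.01, 1],
    [0, 0, 0, 0, 0, 0.006, 1],
    [0, 0, 0, 0, 0, 0, 1]
  ]
}}

```text
time: 21.8
ee_pos: [0.5848, -0.1419, 0.1198]
eef_rot: [0.656, 0.755, -0.001, -0.003]
ft_force: [0.5, -0.3, 0.0]
width: 0.0005
```

```bash
python3 -c "
from h import *
plan([.5866,-.142,.127],8.9)
im,d=snap('scene','s13');crop(im,200,130,360,270,5,'s13c')"
```

```text
t 21.8 p [ 0.5848 -0.1419  0.1198] yaw_y 8.0 tilt 0.35 w 0.0005 F [ 0.5 -0.3  0. ] q [-0.39  0.45  0.71  1.69 -0.32  1.12  0.55]
turn [-0.32 -0.14 -0.9 ] shift [-0.0004  0.0017 -0.0073] len 0.0075
```

View pics/s13c.png

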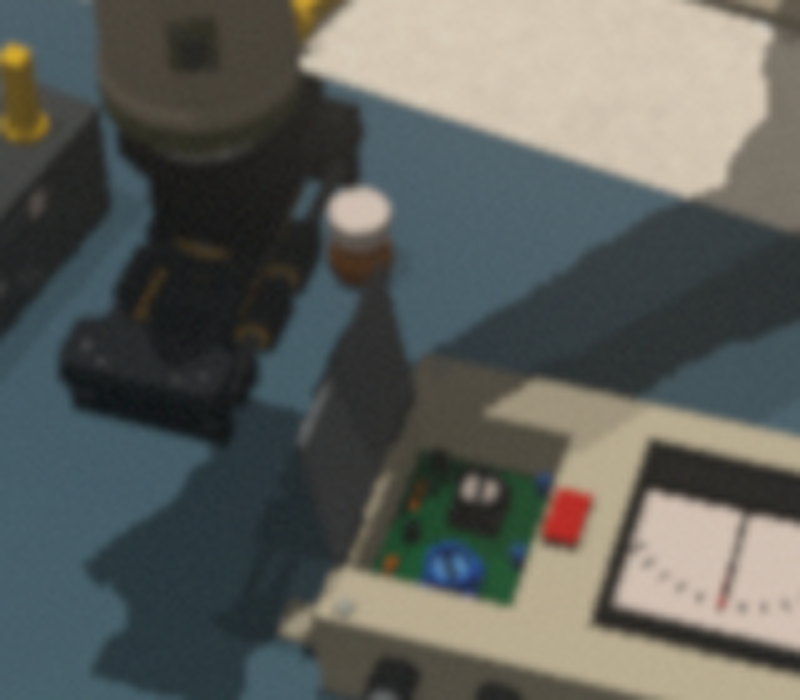

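Request:
{"method": "send_rows", "body": {
  "steps": [
    [-0.3, -0.1, -0.5, 0, 0, -0.007, 1],
    [0, 0, -0.4, 0.01, 0, 0, 1],
    [0, 0, 0, 0.01, 0, 0, 1],
    [0, 0, 0, 0.01, 0, 0, 1],
    [0, 0, 0, 0.01, 0, 0, 1],
    [0, 0, 0, 0.01, 0, 0, 1],
    [0, 0, 0, 0.01, 0, 0, 1],
    [0, 0, 0, 0.01, 0, 0, 1],
    [0, 0, 0, 0.01, 0, 0, 1],
    [0, 0, 0, 0, 0, 0, 1]
  ]
}}

```text
time: 22.85
ee_pos: [0.5731, -0.0546, 0.1309]
eef_rot: [0.649, 0.761, 0.002, 0.002]
ft_force: [0.6, 0.4, -0.7]
width: 0.0007
```

```bash
python3 -c "
from h import *
plan([.5754,-.068,.127],8.9)
im,d=snap('scene','s14');crop(im,200,130,360,270,5,'s14c')"
```

```text
t 22.85 p [ 0.5731 -0.0546  0.1309] yaw_y 9.06 tilt 0.31 w 0.0007 F [ 0.6  0.4 -0.7] q [-0.56  0.36  0.7   1.76 -0.26  1.11  0.38]
turn [ 0.31 -0.02  0.16] shift [-0.0136  0.0002  0.0039] len 0.0141
```

View pics/s14c.png

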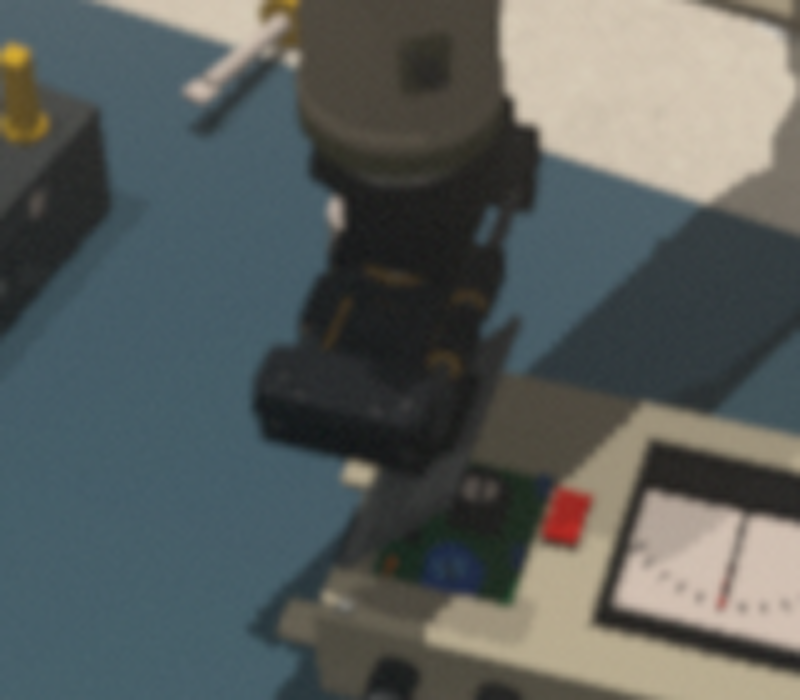

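Request:
{"method": "send_rows", "body": {
  "steps": [
    [0, 0, 0, 0.008, 0, 0, 1],
    [0, 0, 0, 0.008, 0, 0, 1],
    [0, 0, 0, 0.006, 0, -0.006, 1],
    [0, 0, 0, 0.006, 0, -0.008, 1],
    [0, 0, 0, 0.006, 0, -0.008, 1],
    [0, 0, 0, 0.006, 0, 0, 1],
    [0, 0, 0, 0.006, 0, 0, 1],
    [0, 0, 0, 0.004, 0, 0, 1],
    [0, 0, 0, 0, 0, 0, 1],
    [0, 0, 0, 0, 0, 0, 1]
  ]
}}

```text
time: 23.9
ee_pos: [0.5648, -0.0026, 0.1555]
eef_rot: [0.65, 0.76, 0.002, 0.002]
ft_force: [0.4, -0.2, 0.4]
width: 0.0006
```

```bash
python3 -c "
from h import *
plan([.5648,-.003,.15],8.9)
im,d=snap('scene','s15');crop(im,200,130,360,270,5,'s15c')"
```

```text
t 23.9 p [ 0.5648 -0.0026  0.1555] yaw_y 8.95 tilt 0.38 w 0.0006 F [ 0.4 -0.2  0.4] q [-0.66  0.3   0.7   1.77 -0.21  1.14  0.26]
turn [0.38 0.01 0.05] shift [-0.0004 -0.0001  0.0055] len 0.0055
```

View pics/s15c.png

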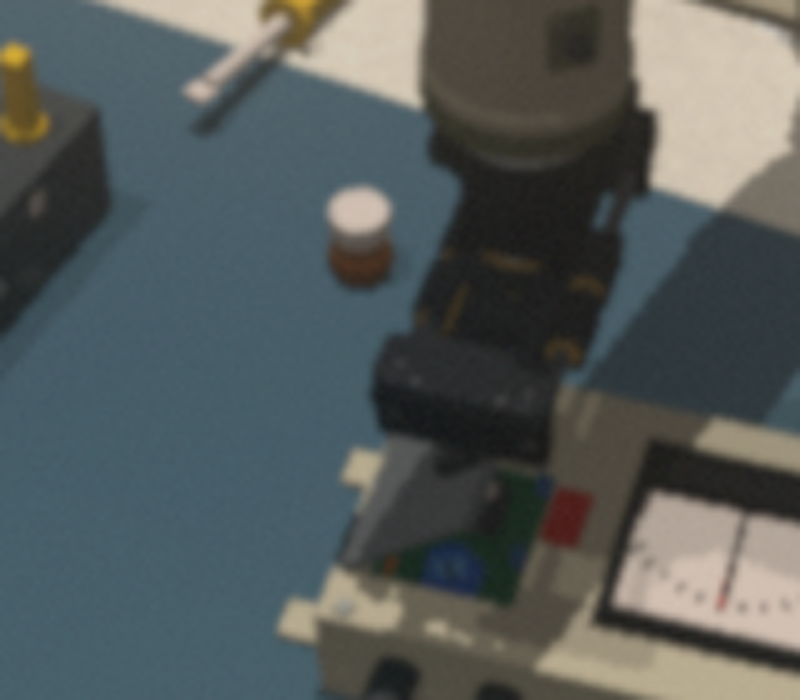

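Request:
{"method": "send_rows", "body": {
  "steps": [
    [0.3, 0, 0, -0.006, 0, 0.002, 1],
    [0, 0, 0, -0.006, 0, 0.008, 1],
    [0, 0, 0, 0, 0, 0.01, 1],
    [0, 0, 0, 0, 0, 0.01, 1],
    [0, 0, 0, 0.002, 0, 0.008, 1],
    [0, 0, 0, 0.003, 0, 0.007, 1],
    [0, 0, 0, 0.003, 0, 0.006, 1],
    [0, 0, 0, 0.002, 0, 0.004, 1],
    [0, 0, 0, 0, 0, 0.002, 1],
    [0, 0, 0, 0, 0, 0.001, 1]
  ]
}}

```text
time: 24.95
ee_pos: [0.5649, -0.0067, 0.0915]
eef_rot: [0.651, 0.759, -0.001, 0.001]
ft_force: [-1.4, -0.5, -0.1]
width: -0.0002
```

```bash
python3 -c "
from h import *
plan([.5648,-.003,.09],8.9)"
```

```text
t 24.95 p [ 0.5649 -0.0067  0.0915] yaw_y 8.83 tilt 0.11 w -0.0002 F [-1.4 -0.5 -0.1] q [-0.63  0.39  0.67  1.82 -0.28  1.03  0.31]
turn [-0.03  0.11 -0.07] shift [0.0037 0.0005 0.0015] len 0.004
```

Request:
{"method": "send_rows", "body": {
  "steps": [
    [0, 0, 0, 0.002, 0, 0.001, 1],
    [0, 0, 0, 0, 0, 0.0015, 1],
    [0, 0, 0, 0, 0, 0.0015, 1],
    [0, 0, 0, 0, 0, 0.0015, 1],
    [0, 0, 0, 0, 0, 0.002, 1],
    [0, 0, 0, 0, 0, 0.002, 1],
    [0, 0, 0, 0, 0, 0.002, 1],
    [0, 0, 0, 0, 0, 0.0, 1],
    [0, 0, 0, 0, 0, 0.0, 1],
    [0, 0, 0, 0, 0, 0.0, 1]
  ]
}}

```text
time: 25.95
ee_pos: [0.5652, -0.0041, 0.0911]
eef_rot: [0.651, 0.759, 0.003, -0.002]
ft_force: [-0.0, -0.3, -0.7]
width: 0.0003
```

```bash
python3 -c "
from h import *
plan([.5648,-.003,.09],8.9)
im,d=snap('scene','s16');crop(im,240,150,360,270,5,'s16c')"
```

```text
t 25.95 p [ 0.5652 -0.0041  0.0911] yaw_y 8.74 tilt 0.37 w 0.0003 F [-0.  -0.3 -0.7] q [-0.62  0.39  0.67  1.82 -0.28  1.03  0.31]
turn [ 0.09 -0.36 -0.16] shift [ 0.0011 -0.0002  0.0011] len 0.0015
```

View pics/s16c.png

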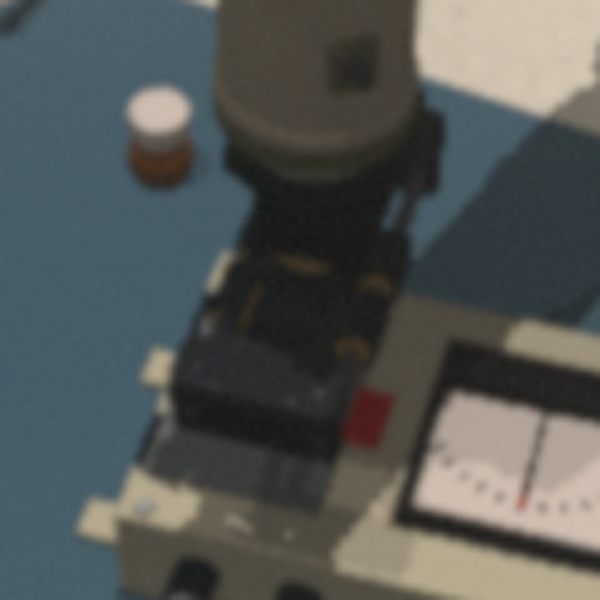

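Request:
{"method": "send_rows", "body": {
  "steps": [
    [0, 0, 0, 0, 0, 0.006, 1],
    [0, 0, 0, 0, 0, 0.006, 1],
    [0, 0, 0, 0, 0, 0, 1],
    [0, 0, 0, 0, 0, -0.004, 1],
    [0, 0, 0, 0, 0, -0.01, 1],
    [0, 0, 0, 0, 0, -0.015, 1],
    [0, 0, 0, 0, 0, -0.02, 1],
    [0, 0, 0, 0, 0, -0.03, 1],
    [0, 0, 0, 0, 0, -0.03, 1],
    [0, 0, 0, 0, 0, -0.03, 1]
  ]
}}

```text
time: 27.0
ee_pos: [0.5645, -0.006, 0.2339]
eef_rot: [0.652, 0.758, 0.003, -0.006]
ft_force: [0.7, -0.7, -0.1]
width: 0.0003
```

```bash
python3 -c "
from h import *
plan([.5648,-.003,.09],8.9)
im,d=snap('scene','s17');crop(im,240,150,400,290,5,'s17c')
for u,v in [(277,240),(285,235),(290,242),(300,247),(313,233),(325,255)]:print(u,v,pt('scene',d,u,v).round(4))"
```

```text
t 27.0 p [ 0.5645 -0.006   0.2339] yaw_y 8.65 tilt 0.74 w 0.0003 F [ 0.7 -0.7 -0.1] q [-0.68  0.24  0.72  1.66 -0.17  1.31  0.23]
turn [-0.18 -0.72 -0.25] shift [0.0011 0.0012 0.1439] len 0.1439
277 240 [ 0.613  -0.0444  0.062 ]
285 235 [ 0.5937 -0.033   0.0654]
290 242 [ 0.6062 -0.0138  0.0639]
300 247 [0.6102 0.014  0.0656]
313 233 [0.5606 0.0244 0.0674]
325 255 [0.6052 0.0749 0.0651]
```

View pics/s17c.png

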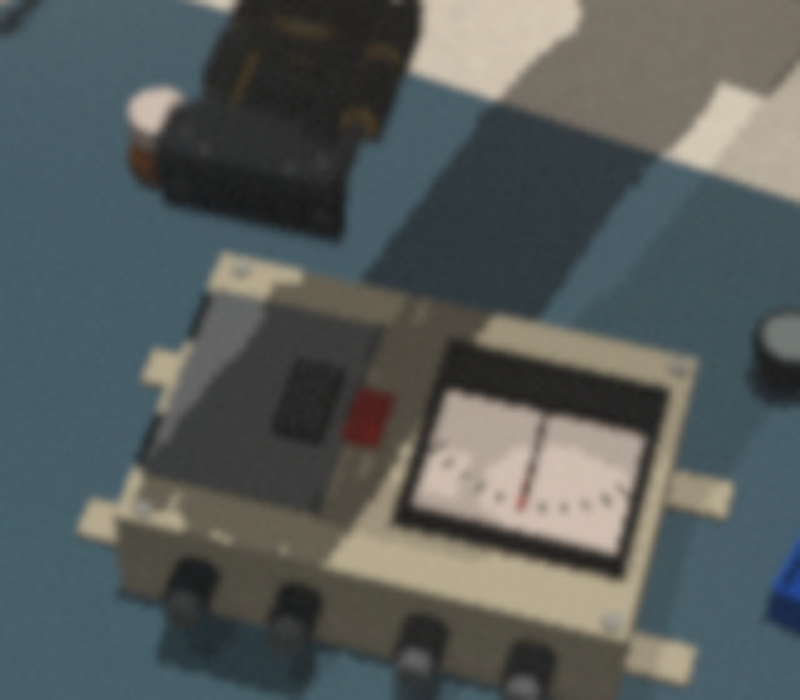

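```bash
python3 -c "
from h import *
im,d=snap('top','t18');s=read_state();print(s['joint_vel'].round(3),s['ft_force'].round(1))
im,d=load('s17');crop(im,155,120,235,200,6,'s17d')
for n in ['s17']:
  print(dirang([(540-0,415),(527,490)],240,150,5))"
```

```text
[ 0.006  0.038 -0.015  0.071 -0.02  -0.06   0.015] [0.4 0.2 0.3]
(np.float64(14.459944171090825), np.float64(0.044994575416736245), [array([0.52546779, 0.0976174 ]), array([0.56903705, 0.10885269])])
```

View pics/t18.png

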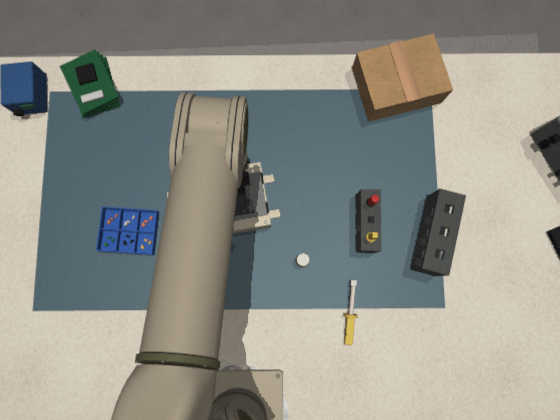

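View pics/s17d.png

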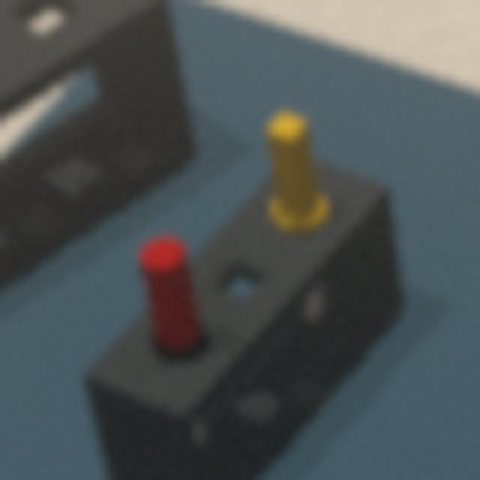

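```bash
python3 -c "
from h import *
im0,_=load('s0')
def needle(f,v0=235,v1=250,ur=None):
    im,_=load(f); P=[]
    for v in range(v0,v1):
        row=im[v,338:362].astype(float).sum(1); 
        # restrict near guess
        g=349.1-(v-232)*(349.1-345.0)/(249-232); u=np.arange(338,362)
        m=abs(u-g)<3.2; w=np.clip(np.percentile(row[abs(u-g)<5],70)-row[m],0,None); P.append(((u[m]*w).sum()/w.sum(),v))
    return np.array(P)
def red(f):
    im,_=load(f);P=[]
    for v in range(244,253):
        r=im[v,338:352].astype(float);u=np.arange(338,352);w=np.clip(r[:,2]-r[:,:2].mean(1)-30,0,None)
        if w.sum()>20:P.append(((u*w).sum()/w.sum(),v))
    return np.array(P)
def proj(P):return np.array([plane('scene',a,b,.07)[:2] for a,b in P])
for f in ['s8','s9','s12','s17']:
    N=needle(f);Q=proj(N);c=Q.mean(0);e=np.linalg.svd(Q-c)[2][0];e*=np.sign(e[0])
    R=proj(red('s0'));r=R.mean(0);er=np.linalg.svd(R-r)[2][0];er*=np.sign(er[0])
    A=lambda e:np.degrees(np.arctan2(e[1],e[0]))
    # lateral miss of needle line at the mark
    n=np.array([-e[1],e[0]]);print(f,'needle',A(e).round(1),'mark',A(er).round(1),'lateral mm of mark centre from needle line',(1e3*(r-c)@n).round(2),N[::5].round(2).tolist())
print(red('s0').round(2).tolist());print(red('s17').round(2).tolist())
im,_=load('s17');crop(im,330,222,375,262,16,'z17')
"
```

```text
s8 needle 12.5 mark 10.3 lateral mm of mark centre from needle line -0.39 [[347.62, 235.0], [346.2, 240.0], [345.48, 245.0]]
s9 needle 9.2 mark 10.3 lateral mm of mark centre from needle line -0.41 [[348.19, 235.0], [346.85, 240.0], [345.46, 245.0]]
s12 needle 10.4 mark 10.3 lateral mm of mark centre from needle line -0.51 [[348.05, 235.0], [346.86, 240.0], [345.46, 245.0]]
s17 needle 10.7 mark 10.3 lateral mm of mark centre from needle line -0.5 [[347.92, 235.0], [346.79, 240.0], [345.5, 245.0]]
[[345.48, 244.0], [345.24, 245.0], [344.91, 246.0], [344.68, 247.0], [344.33, 248.0], [344.1, 249.0], [343.92, 250.0]]
[[343.64, 249.0], [343.81, 250.0]]
```

View pics/z17.png

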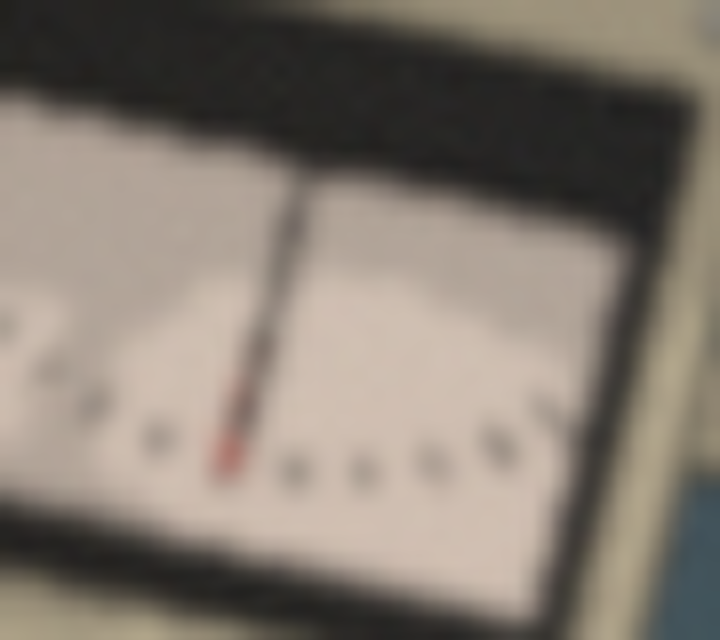

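Request:
{"method": "send_rows", "body": {
  "steps": [
    [0, 0, 0, 0, 0, -0.01, 1],
    [0, 0, 0, 0, 0, 0, 1],
    [0, 0, 0, 0, 0, 0, 1],
    [0, 0, 0, 0, 0, 0, 1],
    [0, 0, 0, 0, 0, 0, 1],
    [0, 0, 0, 0, 0, 0, 1],
    [0, 0, 0, 0, 0, 0, 1],
    [0, 0, 0, 0, 0, 0, 1],
    [0, 0, 0, 0, 0, 0, 1],
    [0, 0, 0, 0, 0, 0, 1]
  ]
}}

```text
time: 28.1
ee_pos: [0.5653, -0.0062, 0.2454]
eef_rot: [0.652, 0.758, 0.004, -0.005]
ft_force: [-0.6, 0.7, -0.4]
width: 0.0007
```

```bash
python3 -c "
from h import *
print(close_job())"
```

```text
the job is handed in; nothing more can be done
None
```

The whole job is done and handed in at about 28 s. I turned the white trimmer clockwise with the small yellow tool until the needle covered the red marker. Then I hung the tool back in its end hole and pressed the cover down behind its catch.

**Last checks:**
- **Needle:** it runs within about 0.5 mm of the marker's centre, against the 2.7 mm allowed. A first coarse reading was about 4–5° off the marker; a finer fit showed 10.7° for the needle and 10.3° for the marker.
- **Tool:** it stands upright, seated by its shoulder in the stand.
- **Cover:** it lay flat and stayed shut after I let go. I never saw the catch force itself, because the wrist force read near zero at the end of each press.
- **Bystanders:** the screwdriver, jar and tray look unmoved in the last pictures. The loupe was hidden by the arm in the last top view, but looked in place in the scene view. I last saw the blue trimmer before the cover shut, with its slot as at the start.

One thing went wrong: the larger spare yellow tool, which was standing free, had fallen over by the time I reached for the small one. The arm probably knocked it on the approach. It is not one of the listed bystanders, and it lies still on the bench.

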